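# Set the bias-test pointer and lock its hinge

## Task

Swing the steel arm by its black knob until the pointer stands over the middle of the brass cup. Then, without shifting the arm, turn the brass lock collar clockwise (seen from above) until its red ear stands over the red locked mark; the green bridge bars the hand, so you will need to let go part-way and take the collar by its other ear. Leave everything else on the slab where it is.

Things in the scene. Friction and masses are not known exactly. Their poses are not given: they have to be found in the camera images.
- slab: Fixed slate slab, 365 x 660 x 30 mm, carrying a green C-frame. Origin on the hinge axis at table level; x axis points from the hinge axis to the frame's column (34 x 44 mm, 115 to 149 mm from the axis). z up.
- hinge (a point): Point on the vertical hinge axis about which swing arm and collar both turn, 168 mm above the table, level with the ears' grip points. z up, x towards the column.
- bridge (a point): Middle of the underside of the frame's bridge, 75 mm from the axis, 212 mm above the table. The bridge is 36 mm wide, 30 mm thick, and runs from the column over the axis to 18 mm beyond it (252 mm high with its bolt cap). Ears pass under it, a hand does not: with a gripper 180 mm wide, an ear taken straight from above is free only while it points more than about 75 deg away from the column.
- swing_arm (a joint): Angle of the steel swing arm, rad, growing anticlockwise seen from above; at 0 the arm points 2.6 rad clockwise of the hinge point's x axis; stops at 0 and 1.8. Stays where it is left (about 0.15 N m friction).
- swing_knob (a point): Where to grip the arm's black upright round knob: 22 mm diameter (24 mm at the cap), 160 mm from the hinge axis, from 113 mm (arm's top face) to 169 mm above the table; this point is 142 mm above the table.
- pointer_tip (a point): Lower tip of the brass pointer fixed at the end of the arm, 200 mm from the hinge axis, 64 mm above the table, 8 mm above the cup's rim.
- cup_center (a point): Centre of the mouth of the brass pivot cup, 54 mm diameter, 26 mm high, fixed on the slab somewhere under the pointer's circle (200 mm from the hinge axis); its rim is 56 mm above the table.
- collar (a joint): Angle of the brass lock collar, rad, growing clockwise seen from above. At 0 (open) the red ear points along the hinge point's +x (under the bridge) and the black ear to -x. Locked mark at 2.62; the collar can be turned past it to a stop at 2.95. Stays where it is left (about 0.2 N m friction).
- ear_red (a point): Where to grip the collar's red-tipped ear: 84 mm from the hinge axis, 168 mm above the table. Each ear is an upright brass plate 12 mm thick, 36 mm tall (146 to 182 mm above the table), reaching radially from the 80 mm collar ring to 100 mm from the axis; x axis along collar, red ear to +x.
- ear_black (a point): Where to grip the black-tipped ear, opposite the red one, same size; 84 mm from the hinge axis, 168 mm above the table.
- locked_mark (a point): The red locked mark, a radial stripe 28 x 10 mm on the fixed aluminium disc (140 mm diameter, top 138 mm above the table) under the collar, 56 mm from the axis; the red ear stands right over it at collar = 2.62.
- bowl_center (a point): Bystander: middle of the maroon bowl, 124 mm diameter, 114 mm high, on the slab.
- jack_center (a point): Bystander: centre of the white jack, 63 mm ball on a rubber rest ring on the slab.
- bar_center (a point): Bystander: middle of the walnut sighting bar, 180 x 30 x 24 mm, lying on the slab.
- weight_center (a point): Bystander: middle of a steel weight, 50 mm diameter, 60 mm high, on the slab.
- jar_center (a point): Bystander: middle of a jar, 54 mm diameter, 75 mm high, on the slab.

How it is judged:
By the outcome, as a careful person would: the job done as asked, in the order asked, and still so for the second after the job is handed in, with the robot touching nothing.
It also fails if it takes over 72 s, if anything falls off the work surface, if the arm or the gripper's body presses on something with over 40 N, if the wrist force passes 120 N, or if a joint passes its speed limit or range.

## Robot

A 6-joint arm with a two-finger parallel gripper is mounted at the origin on the work surface. World frame = base frame: x ahead of the robot, y to its left, z up, the work surface at z = 0. Lengths are in m, angles in rad, forces in N, time in s.
With the tool pointing down it reaches from about 0.4 to 0.925 m from the base axis. Payload 12.5 kg.
Tool frame: the origin (TCP) lies on the centre line of the jaws, within the pads' length; the fingertips stand 14 mm ahead of it and the grasp point (between the pads) lies 5 mm behind it (robot.tcp_to_tips is the distance from the TCP to the fingertips, in m); y points along the fingers, z is the direction in which the jaws open and shut, and the axes are right-handed (so a half turn about y gives the same grasp; the last joint's range is limited). The gripper opens to 95 mm and grips with 3 to 60 N. Pads are 20 mm wide; open, the fingers measure 119 mm over their backs; the gripper's body (75 mm by 180 mm) begins 59 mm behind the grasp point.
Start: joints at [-1.363, 0.491, 1.559, -0, 1.092, -0.106], TCP at [0.193, -0.594, 0.229] pointing down, gripper open.
Joint ranges: [-3.1, 3.1], [-0.84, 2.19], [0.05, 2.79], [-1.13, 4.28], [0.06, 2.93], [-2.69, 2.69]. Speed limits (rad/s): [2.22, 2.22, 2.79, 3.14, 3.14, 3.14].

## Interface

Orientations are given as [roll, pitch, yaw] about the fixed x, y, z axes, in that order (R = Rz(yaw) Ry(pitch) Rx(roll)).
In Python, from rig import readout, viewer, order, robot gives the robot as it stands.
- The arm moves only by the tool step_arm, never from a script. Its argument "targets" is a list that holds one entry, the list of rows, each a list of 7 numbers: the turn, a rotation vector about the tool's x, y, z in rad, then the shift along the tool's x, y, z in mm, then the finger opening in mm, from 0 to 95.1. A call has exactly 10 rows; each row is the pose to reach, as a shift and turn from the pose commanded when the call began, along the tool's axes at that moment; what a row does not reach only later rows make up. A row lasts 1/12 s, in which the tool goes at most 41.7 mm and 7.16 degrees, less where a joint would pass 70% of its speed; a pose out of reach is approached as far as the arm can. A call with a gripper value outside its range is refused whole. The fingers move at their own pace and stop on an object; the grip force is fixed at half the most. Time passes only in rows, so rows that repeat a pose let the fingers close, or fill a call up. It gives the time, the measured TCP pose, the force and the opening at its end, in the units of the state.
- readout.state(): the state, without advancing time (a new reading comes with each control period).
- viewer.grab_frame(name): name is "side" or "top"; returns (picture, depth): 384x512x3 uint8, red, green, blue; 384x512 float32, m along the optical axis (not along the pixel's ray), 0 where there is no reading.
- viewer.calibration(name): a dict with "intrinsics" (3x3 intrinsics, pixels), "R" (3x3) and "t" (3): a world point X has camera coordinates R X + t. Camera axes: x right, y down, z forward; pixel columns grow to the right and rows downward; lengths in m; the calibration is good to about 2 mm. A picture is of the moment at which its call begins. calibration takes no time and is no camera call.
- order.sign_off(): hands the job in, once; it reports no verdict.
The state is a dict: "time": time; "joints": joint angles; "joint_vel": joint speeds; "joint_efforts": joint torques, N m; "tool_pos": TCP position; "orientation": TCP orientation; "wrist_force": force on the tool from outside, world axes, zero at the start; "moment": the same for the moment, N m; "width": finger opening in m.
Only numpy, scipy, OpenCV 4.12 (cv2) and the standard library are available. Lean on these libraries where they do the work, as an engineer would, in place of code of your own. Each camera call takes 0.05 s, during which the arm holds its last target.

## Working session

There is one attempt and no reset: what is moved stays moved. The work goes in short steps, Python scripts to look and compute and a tool call to move; the robot and the scene stay as the last step left them, time stands still between calls to the robot, and variables do not carry over. Pictures are saved under pics/ and viewed, and the job is handed in when it is done.

Besides the shell and the picture viewer there is one more tool, called after "Call:" in YAML: its name, and indented under it one key for each argument. step_arm: Moves the arm, as the interface text tells. Its arguments: {"type":"object","properties":{"targets":{"type":"array","items":{"type":"array","items":{"type":"array","items":{"type":"number"}}}}},"required":["targets"]}

```bash
ls; mkdir -p pics
python3 - <<'E'
from rig import readout, viewer, order, robot
import cv2, numpy as np
print(readout.state()); print([a for a in dir(robot) if a[0]!='_'])
for n in ("side","top"):
    p,d=viewer.grab_frame(n); c=viewer.calibration(n); print(n,c)
    np.savez(f"pics/{n}0.npz",p=p,d=d)
    cv2.imwrite(f"pics/{n}0.png",cv2.resize(p[:,:,::-1],(800,600),interpolation=cv2.INTER_CUBIC))
E
```

```text
pics
{'time': 0.0, 'joints': array([-1.36260053e+00,  4.91600729e-01,  1.55947309e+00,  5.11372218e-05,
        1.09169053e+00, -1.05648378e-01]), 'joint_vel': array([ 0.00023492,  0.00116377,  0.00143849,  0.00049671, -0.00063781,
       -0.0022548 ]), 'joint_efforts': array([ 7.67478869e-04, -6.12658453e+01, -2.58187544e+01,  6.92743971e-02,
        4.81568731e-02, -9.43090026e-05]), 'tool_pos': array([ 0.19290353, -0.59423864,  0.22802802]), 'orientation': array([-1.57195671e+00,  1.68656604e-04, -2.82777217e+00]), 'wrist_force': array([ 0.79465955,  0.23274024, -0.61914513]), 'moment': array([ 0.07159699,  0.04819362, -0.05326597]), 'width': 0.09513731262260354}
['PlanningError', 'tcp_to_tips']
side {'intrinsics': array([[442.2955959 ,   0.        , 255.42509024],
       [  0.        , 442.2955959 , 192.43120365],
       [  0.        ,   0.        ,   1.        ]]), 'R': array([[-0.69617292, -0.71760132,  0.01978935],
       [-0.50108736,  0.46601494, -0.7292061 ],
       [ 0.51405712, -0.51756973, -0.68400793]]), 't': array([0.43274373, 0.39403729, 0.79685532])}
top {'intrinsics': array([[382.30936852,   0.        , 258.4972465 ],
       [  0.        , 382.30936852, 192.29125245],
       [  0.        ,   0.        ,   1.        ]]), 'R': array([[ 8.45301372e-03, -9.99963282e-01,  1.40743361e-03],
       [-9.88655601e-01, -8.56848653e-03, -1.49955608e-01],
       [ 1.49962161e-01, -1.23890309e-04, -9.88691729e-01]]), 't': array([0.04628417, 0.61011061, 1.07722766])}
```

View pics/top0.png

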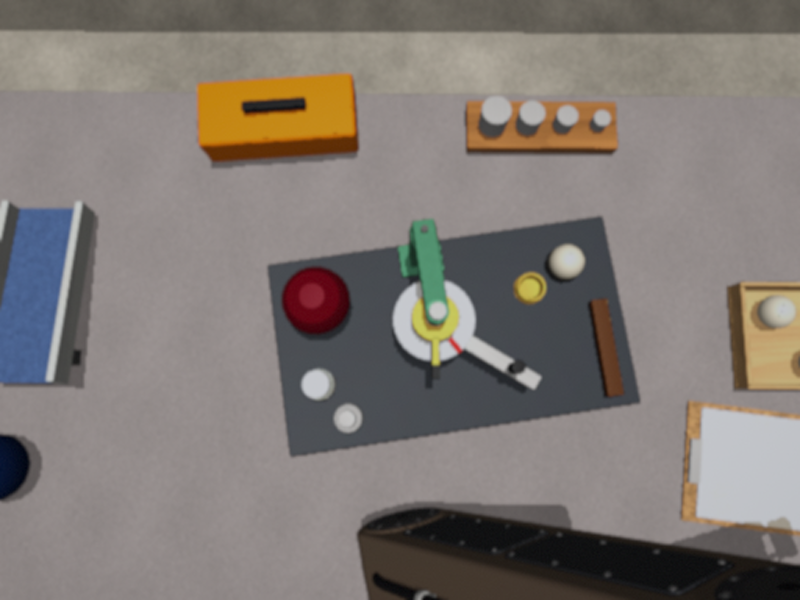

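View pics/side0.png

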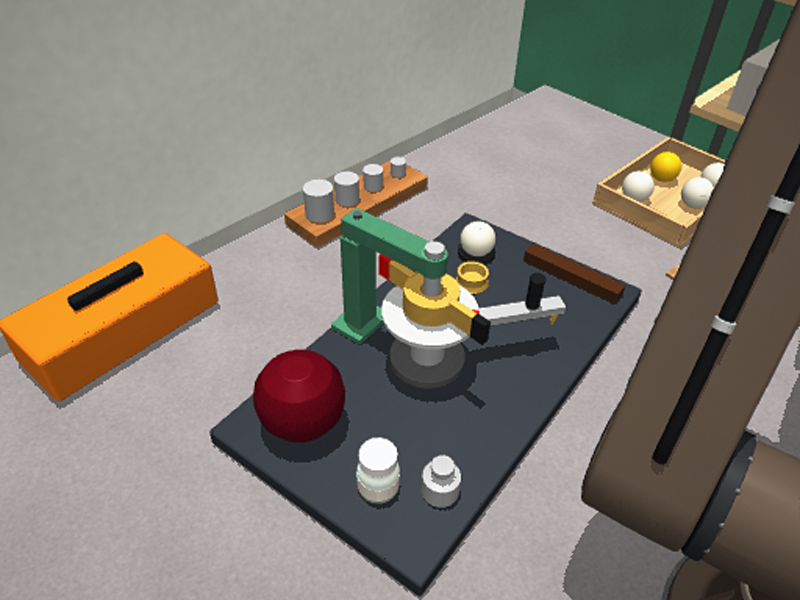

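```bash
cat > h.py <<'E'
import numpy as np, cv2
from scipy.spatial.transform import Rotation as Ro
from rig import readout, viewer
def back(n,u,v,z):
    c=viewer.calibration(n);K,R,t=c["intrinsics"],c["R"],c["t"]
    d=R.T@np.linalg.solve(K,[u,v,1]);o=-R.T@t
    return o+d*(z-o[2])/d[2]
def proj(n,X):
    c=viewer.calibration(n);x=c["intrinsics"]@(c["R"]@np.asarray(X,float)+c["t"]);return x[:2]/x[2]
def cloud(n,d):
    c=viewer.calibration(n);K,R,t=c["intrinsics"],c["R"],c["t"]
    v,u=np.indices(d.shape);p=np.stack([(u-K[0,2])/K[0,0]*d,(v-K[1,2])/K[1,1]*d,d],-1)
    return (p-t)@R
def crop(p,name,x0,y0,w,h,s):
    cv2.imwrite(name,cv2.resize(p[y0:y0+h,x0:x0+w,::-1],(w*s,h*s),interpolation=cv2.INTER_CUBIC))
E
python3 - <<'E'
from h import *
for n,b in (("top",(170,130,250,165,3)),("side",(200,125,180,120,4))):
    f=np.load(f"pics/{n}0.npz");crop(f['p'],f"pics/{n}0c.png",*b[:4],b[4])
E
```

```text
(no output)
```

View pics/top0c.png

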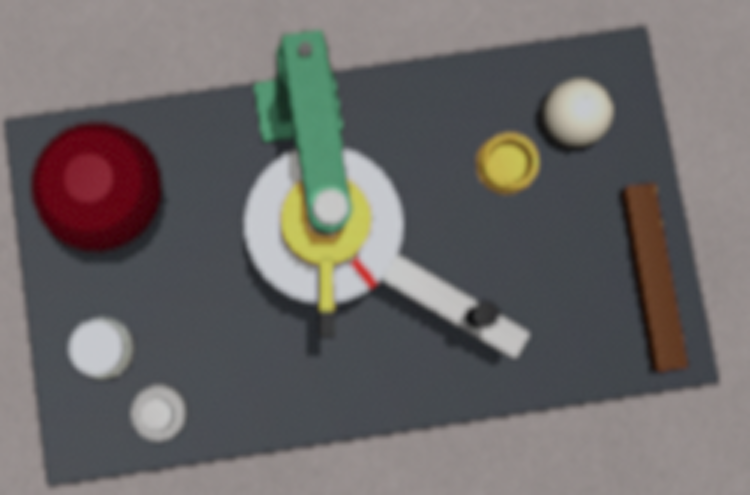

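View pics/side0c.png

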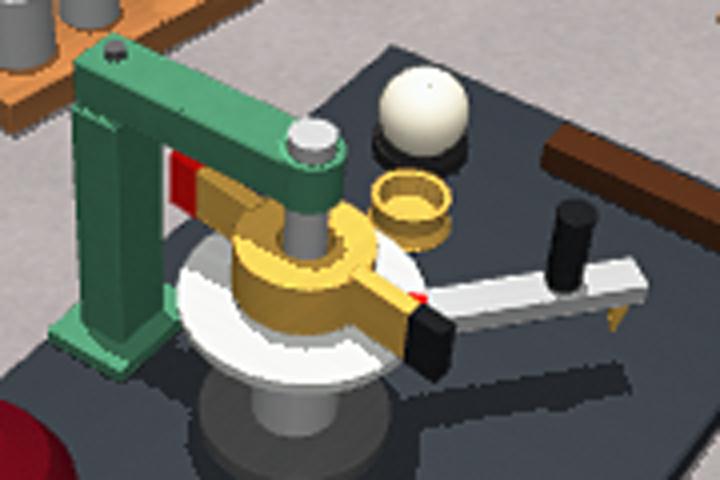

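Run:
```python
from h import *
T=lambda x,y,z:back("top",170+(x+.5)/3-.5,130+(y+.5)/3-.5,z)[:2]
S=lambda x,y,z:back("side",200+(x+.5)/4-.5,125+(y+.5)/4-.5,z)[:2]
h=T(331,206,.252);print('hinge',h,S(313,128,.252))
cor=[T(5,120,.03),T(645,27,.03),T(717,382,.03),T(50,486,.03)];print(cor)
a=cor[0]-cor[3];b=cor[1]-cor[2];print('x dir',np.arctan2(a[1],a[0]),np.arctan2(b[1],b[0]),np.linalg.norm(a),np.linalg.norm(cor[1]-cor[0]))
l=cor[0]-cor[1];print('perp',np.arctan2(-l[0],l[1]))
l=cor[3]-cor[2];print('perp',np.arctan2(-l[0],l[1]))
for nm,p in (('cupT',T(508,162,.056)),('cupS',S(411,193,.056)),('knobT',T(487,311,.169)),('knobS',S(577,208,.169)),('tipS',S(615,331,.064)),('bolt',T(305,50,.245)),('boltS',S(117,47,.247)),('earT',T(326,335,.182)),('mark',T(364,272,.138)),('disc',T(324,224,.138))):
    d=p-h;print(nm,p,np.linalg.norm(d),np.arctan2(d[1],d[0]))
# depth views
for n in("top","side"):
    f=np.load(f"pics/{n}0.npz");P=cloud(n,f['d'])
    m=(P[...,2]>.246)&(P[...,2]<.262)&(np.hypot(*(P[...,:2]-h).transpose(2,0,1))<.03);print(n,m.sum(),P[m].mean(0) if m.any() else 0)
```

```text
hinge [5.64298313e-01 7.45849906e-05] [ 0.56497309 -0.00293237]
[array([0.67863318, 0.31410633]), array([ 0.78067187, -0.33145321]), array([ 0.42563335, -0.38666006]), array([0.32222363, 0.25591114])]
x dir 0.16185348374574227 0.15426003529340915 0.3611294086116535 0.6535740254434066
perp 0.1567654553281184
perp 0.15956304282038522
cupT [ 0.63570069 -0.18352168] 0.19699210470955256 -1.1998869089094153
cupS [ 0.63548148 -0.18674741] 0.19992374004934116 -1.206757131615576
knobT [ 0.48593536 -0.13837224] 0.15908575387517276 -2.0858517896829274
knobS [ 0.48232814 -0.13925582] 0.16165417605495008 -2.102579647622216
tipS [ 0.4590937  -0.17353418] 0.20299757461155055 -2.1156062213038083
bolt [0.69395016 0.02096661] 0.13132432892306775 0.15976606362160944
boltS [0.69177083 0.02013966] 0.1290420497215025 0.15612605101368376
earT [4.64051129e-01 2.96703884e-04] 0.10024743091843975 3.1393769451820783
mark [ 0.52089624 -0.0357441 ] 0.056273600756332004 -2.451628380863107
disc [ 5.63515938e-01 -1.67602524e-04] 0.0008190033973146517 -2.841393956044998
top 102 [0.56358184 0.00058286 0.25228492]
side 102 [0.55994918 0.00279246 0.25126551]
```

```bash
cat >> h.py <<'E'
H=np.array([.564,-.001])
def pose():
    s=readout.state();return s['tool_pos'],s['orientation'][2]
def rows(wps,width,start=None):
    "wps list of (x,y,z,yaw); prints rows rel. to the start pose"
    p,yaw=pose() if start is None else start
    ax=np.array([[np.cos(yaw),np.sin(yaw),0],[0,0,-1],[-np.sin(yaw),np.cos(yaw),0]])
    for w in wps:
        s=ax@(np.array(w[:3])-p)*1000; dy=(w[3]-yaw+np.pi)%(2*np.pi)-np.pi
        print("[0,%.3f,0,%.1f,%.1f,%.1f,%g],"%(-dy,*s,width))
def lin(a,b,n): 
    a=np.array(a,float);b=np.array(b,float);return [a+(b-a)*k/n for k in range(1,n+1)]
def arc(r,t0,t1,z,n,off=0,h=None):
    hh=H if h is None else h
    return [(hh[0]+r*np.cos(t),hh[1]+r*np.sin(t),z,t+off) for t in np.linspace(t0,t1,n+1)[1:]]
def show():
    s=readout.state();print('t',s['time'],'p',s['tool_pos'].round(4),'rpy',s['orientation'].round(3),'F',s['wrist_force'].round(1),'M',s['moment'].round(2),'w',s['width'],'q',s['joints'].round(2))
def knobang():
    p,y=pose();d=p[:2]-H;return np.linalg.norm(d),np.arctan2(d[1],d[0]),y
E
python3 - <<'E'
from h import *
p,y=pose()
rows(lin((*p,y),(.484,-.1396,.25,-2.094),16),60)
E
```

```text
[0,-0.046,0,-26.1,-1.4,-21.4,60],
[0,-0.092,0,-52.2,-2.7,-42.8,60],
[0,-0.138,0,-78.2,-4.1,-64.2,60],
[0,-0.183,0,-104.3,-5.5,-85.7,60],
[0,-0.229,0,-130.4,-6.8,-107.1,60],
[0,-0.275,0,-156.5,-8.2,-128.5,60],
[0,-0.321,0,-182.5,-9.6,-149.9,60],
[0,-0.367,0,-208.6,-10.9,-171.3,60],
[0,-0.413,0,-234.7,-12.3,-192.7,60],
[0,-0.459,0,-260.8,-13.7,-214.1,60],
[0,-0.504,0,-286.8,-15.0,-235.5,60],
[0,-0.550,0,-312.9,-16.4,-257.0,60],
[0,-0.596,0,-339.0,-17.8,-278.4,60],
[0,-0.642,0,-365.1,-19.1,-299.8,60],
[0,-0.688,0,-391.2,-20.5,-321.2,60],
[0,-0.734,0,-417.2,-21.9,-342.6,60],
```

Call:
step_arm:
  targets:
    - [[0, -0.04, 0, -22, -2, -18, 60], [0, -0.09, 0, -48, -4, -39, 60], [0, -0.14, 0, -76, -6, -62, 60], [0, -0.18, 0, -104, -8, -86, 60], [0, -0.23, 0, -130, -10, -107, 60], [0, -0.28, 0, -156, -12, -128, 60], [0, -0.32, 0, -182, -14, -150, 60], [0, -0.37, 0, -208, -16, -171, 60], [0, -0.41, 0, -235, -18, -193, 60], [0, -0.46, 0, -261, -20, -214, 60]]

```text
time: 0.93
tool_pos: [0.3757, -0.3087, 0.2486]
orientation: [-1.571, 0.0, -2.366]
wrist_force: [-0.5, -0.2, -0.2]
width: 0.0599
```

Run:
```python
from h import *
show();p,y=pose()
rows(lin((*p,y),(.484,-.1396,.25,-2.094),7),60)
```

```text
t 0.9333 p [ 0.3757 -0.3087  0.2486] rpy [-1.571  0.    -2.366] F [-0.5 -0.2 -0.2] M [-0.01 -0.08  0.  ] w 0.059903217065158595 q [-0.82  0.27  1.86  0.    1.01 -0.03]
[0,-0.039,0,-28.0,-0.2,-6.4,60],
[0,-0.078,0,-55.9,-0.4,-12.8,60],
[0,-0.117,0,-83.9,-0.6,-19.3,60],
[0,-0.155,0,-111.8,-0.8,-25.7,60],
[0,-0.194,0,-139.8,-1.0,-32.1,60],
[0,-0.233,0,-167.8,-1.2,-38.5,60],
[0,-0.272,0,-195.7,-1.4,-44.9,60],
```

Call:
step_arm:
  targets:
    - [[0, -0.04, 0, -28, 0, -6.5, 60], [0, -0.08, 0, -56, 0, -13, 60], [0, -0.12, 0, -84, -1, -19, 60], [0, -0.155, 0, -112, -1, -26, 60], [0, -0.195, 0, -140, -1, -32, 60], [0, -0.235, 0, -168, -1, -38.5, 60], [0, -0.272, 0, -190, -1, -44, 60], [0, -0.272, 0, -195.7, -1, -45, 60], [0, -0.272, 0, -195.7, -1, -45, 60], [0, -0.272, 0, -195.7, -1, -45, 60]]

```text
time: 1.77
tool_pos: [0.4834, -0.1417, 0.2494]
orientation: [-1.571, -0.0, -2.096]
wrist_force: [-0.4, 0.8, -0.1]
width: 0.0602
```

Run:
```python
from h import *
show();print(knobang())
for n,b in (("top",(170,130,250,165,3)),("side",(200,85,180,140,4))):
    p,d=viewer.grab_frame(n);crop(p,f"pics/{n}1c.png",*b[:4],b[4])
```

```text
t 1.7667 p [ 0.4834 -0.1417  0.2494] rpy [-1.571 -0.    -2.096] F [-0.4  0.8 -0.1] M [-0.03 -0.06 -0.02] w 0.0601574555416428 q [-0.42  0.3   1.82 -0.    1.02  0.11]
(np.float64(0.16215446051109156), np.float64(-2.0912018836442283), np.float64(-2.0960448132658764))
```

View pics/side1c.png

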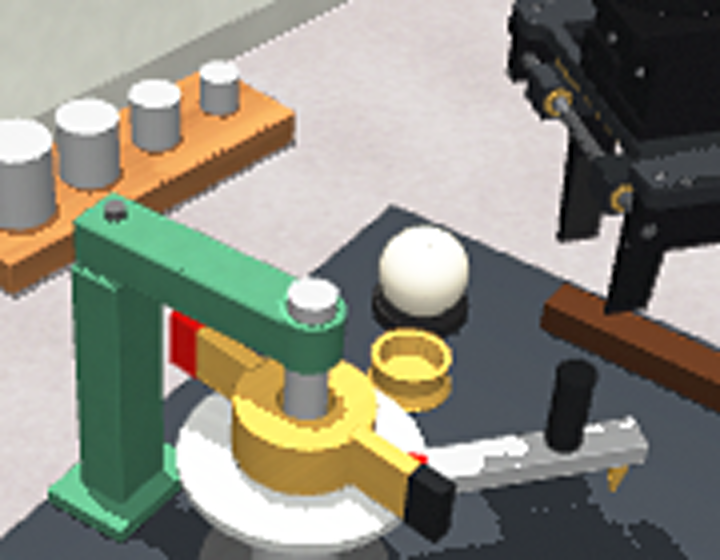

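View pics/top1c.png

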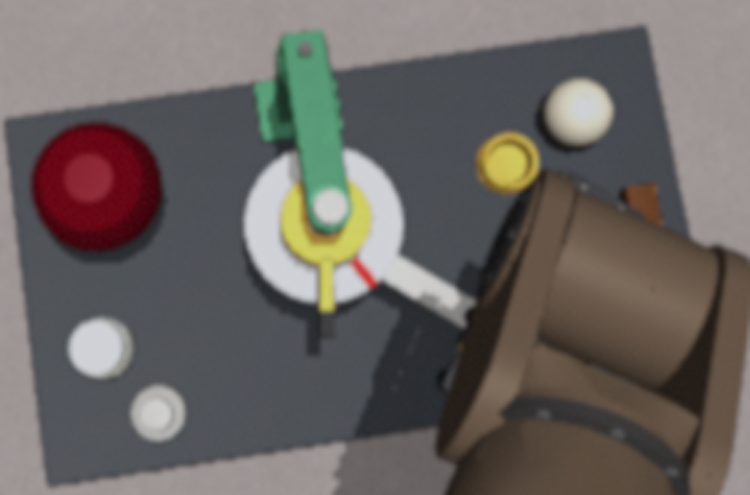

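Run:
```python
from h import *
p,y=pose()
t=p-[0,0,.014]
print([ (proj("side",t+s*np.array([-np.sin(y),np.cos(y),0])*.03)-[200,85])*4 for s in(-1,0,1)])
print((proj("side",(.484,-.1396,.169))-[200,85])*4)
rows(lin((*p,y),(.484,-.1396,.139,-2.096),7),60)
```

```text
[array([619.08797577, 304.86343716]), array([596.94863837, 270.63339143]), array([575.76535275, 237.88151531])]
[573.51529522 364.80363272]
[0,-0.000,0,-0.4,15.8,-0.1,60],
[0,-0.000,0,-0.8,31.6,-0.2,60],
[0,-0.001,0,-1.2,47.4,-0.3,60],
[0,-0.001,0,-1.6,63.2,-0.4,60],
[0,-0.001,0,-2.0,79.0,-0.4,60],
[0,-0.001,0,-2.3,94.7,-0.5,60],
[0,-0.001,0,-2.7,110.5,-0.6,60],
```

Call:
step_arm:
  targets:
    - [[0, 0, 0, -0.5, 14, 0, 60], [0, 0, 0, -1, 30, 0, 60], [0, 0, 0, -1.5, 47, 0, 60], [0, 0, 0, -2, 63, -0.5, 60], [0, 0, 0, -2, 79, -0.5, 60], [0, 0, 0, -2.5, 95, -0.5, 60], [0, 0, 0, -2.7, 106, -0.5, 60], [0, 0, 0, -2.7, 110.5, -0.5, 60], [0, 0, 0, -2.7, 110.5, -0.5, 60], [0, 0, 0, -2.7, 110.5, -0.5, 60]]

```text
time: 2.7
tool_pos: [0.4845, -0.1395, 0.1395]
orientation: [-1.571, -0.0, -2.097]
wrist_force: [0.5, -0.0, -0.3]
width: 0.0598
```

Run:
```python
from h import *
show();print(knobang())
for n,b in (("side",(200,85,180,140,4)),):
    p,d=viewer.grab_frame(n);crop(p,f"pics/{n}2c.png",*b[:4],b[4])
```

```text
t 2.7 p [ 0.4845 -0.1395  0.1395] rpy [-1.571 -0.    -2.097] F [ 0.5 -0.  -0.3] M [-0.04 -0.05  0.01] w 0.05975382573099618 q [-0.41  0.44  1.95 -0.    0.75  0.11]
(np.float64(0.1596616773369894), np.float64(-2.0919027979415157), np.float64(-2.0968649812736855))
```

View pics/side2c.png

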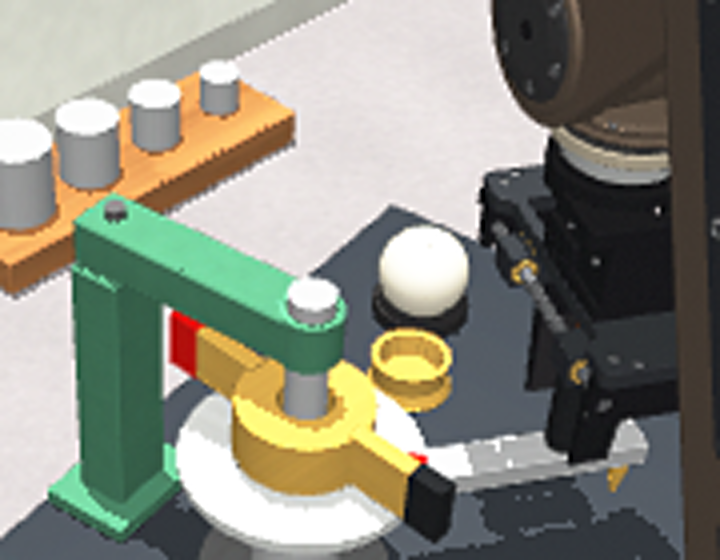

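Call:
step_arm:
  targets:
    - [[0, 0, 0, 0, 0, 0, 45], [0, 0, 0, 0, 0, 0, 30], [0, 0, 0, 0, 0, 0, 24], [0, 0, 0, 0, 0, 0, 20], [0, 0, 0, 0, 0, 0, 16], [0, 0, 0, 0, 0, 0, 16], [0, 0, 0, 0, 0, 0, 16], [0, 0, 0, 0, 0, 0, 16], [0, 0, 0, 0, 0, 0, 16], [0, 0, 0, 0, 0, 0, 16]]

```text
time: 3.58
tool_pos: [0.4846, -0.1388, 0.1392]
orientation: [-1.571, -0.0, -2.096]
wrist_force: [-0.6, -0.3, 2.0]
width: 0.0226
```

Run:
```python
from h import *
show();r,t,y=knobang();print(r,t,y)
a=arc(.16,t,-1.204,.1395,22,off=y-t)
rows(a,16)
```

```text
t 3.5833 p [ 0.4846 -0.1388  0.1392] rpy [-1.571 -0.    -2.096] F [-0.6 -0.3  2. ] M [0.04 0.18 0.04] w 0.02263676103789804 q [-0.41  0.44  1.95 -0.    0.75  0.11]
0.15909360361096683 -2.093655861406483 -2.0957187454126007
[0,-0.040,0,0.8,-0.3,6.5,16],
[0,-0.081,0,0.4,-0.3,12.9,16],
[0,-0.121,0,-0.3,-0.3,19.4,16],
[0,-0.162,0,-1.2,-0.3,25.8,16],
[0,-0.202,0,-2.4,-0.3,32.1,16],
[0,-0.243,0,-3.9,-0.3,38.4,16],
[0,-0.283,0,-5.6,-0.3,44.7,16],
[0,-0.324,0,-7.5,-0.3,50.8,16],
[0,-0.364,0,-9.7,-0.3,56.9,16],
[0,-0.404,0,-12.1,-0.3,62.9,16],
[0,-0.445,0,-14.8,-0.3,68.8,16],
[0,-0.485,0,-17.7,-0.3,74.6,16],
[0,-0.526,0,-20.9,-0.3,80.2,16],
[0,-0.566,0,-24.2,-0.3,85.8,16],
[0,-0.607,0,-27.8,-0.3,91.2,16],
[0,-0.647,0,-31.6,-0.3,96.4,16],
[0,-0.687,0,-35.6,-0.3,101.5,16],
[0,-0.728,0,-39.9,-0.3,106.4,16],
[0,-0.768,0,-44.3,-0.3,111.1,16],
[0,-0.809,0,-48.9,-0.3,115.7,16],
[0,-0.849,0,-53.6,-0.3,120.0,16],
[0,-0.890,0,-58.6,-0.3,124.2,16],
```

Call:
step_arm:
  targets:
    - [[0, -0.02, 0, 0.2, 0, 3.2, 16], [0, -0.05, 0, 0.2, 0, 8, 16], [0, -0.09, 0, 0, 0, 14.3, 16], [0, -0.13, 0, -0.6, 0, 20.7, 16], [0, -0.17, 0, -1.6, 0, 27, 16], [0, -0.21, 0, -2.8, 0, 33.3, 16], [0, -0.25, 0, -4.2, 0, 39.5, 16], [0, -0.285, 0, -5.7, 0, 45, 16], [0, -0.31, 0, -6.9, 0, 48.7, 16], [0, -0.324, 0, -7.6, 0, 50.8, 16]]

```text
time: 4.42
tool_pos: [0.5331, -0.1567, 0.1391]
orientation: [-1.571, 0.002, -1.769]
wrist_force: [0.7, 10.3, 3.3]
width: 0.0223
```

Run:
```python
from h import *
show();r,t,y=knobang();print(r,t,y)
a=arc(r,t,-1.204,.1392,14,off=y-t)
rows(a,16)
```

```text
t 4.4167 p [ 0.5331 -0.1567  0.1391] rpy [-1.571  0.002 -1.769] F [ 0.7 10.3  3.3] M [ 1.48 -0.29 -0.01] w 0.022302819244861365 q [-0.41  0.5   1.83  0.    0.81 -0.21]
0.15873111678062454 -1.7666599499902451 -1.7693782966013956
[0,-0.040,0,-0.1,-0.1,6.4,16],
[0,-0.080,0,-0.5,-0.1,12.7,16],
[0,-0.121,0,-1.2,-0.1,19.1,16],
[0,-0.161,0,-2.1,-0.1,25.4,16],
[0,-0.201,0,-3.3,-0.1,31.7,16],
[0,-0.241,0,-4.7,-0.1,37.9,16],
[0,-0.281,0,-6.4,-0.1,44.1,16],
[0,-0.322,0,-8.3,-0.1,50.1,16],
[0,-0.362,0,-10.4,-0.1,56.1,16],
[0,-0.402,0,-12.8,-0.1,62.1,16],
[0,-0.442,0,-15.4,-0.1,67.9,16],
[0,-0.482,0,-18.3,-0.1,73.6,16],
[0,-0.522,0,-21.4,-0.1,79.2,16],
[0,-0.563,0,-24.7,-0.1,84.6,16],
```

Call:
step_arm:
  targets:
    - [[0, -0.02, 0, -0.5, 0, 3.2, 16], [0, -0.05, 0, -1, 0, 8, 16], [0, -0.09, 0, -1.6, 0, 14.3, 16], [0, -0.13, 0, -2.4, 0, 20.6, 16], [0, -0.17, 0, -3.4, 0, 26.8, 16], [0, -0.21, 0, -4.6, 0, 33.1, 16], [0, -0.25, 0, -6, 0, 39.3, 16], [0, -0.285, 0, -7.5, 0, 44.6, 16], [0, -0.31, 0, -8.7, 0, 48.4, 16], [0, -0.322, 0, -9.3, 0, 50.1, 16]]

```text
time: 5.25
tool_pos: [0.5839, -0.1581, 0.1392]
orientation: [-1.571, 0.0, -1.447]
wrist_force: [-1.6, 5.2, 3.2]
width: 0.0228
```

Run:
```python
from h import *
show();r,t,y=knobang();print(r,t,y)
a=arc(r,t,-1.204,.139,8,off=y-t)
rows(a,16)
```

```text
t 5.25 p [ 0.5839 -0.1581  0.1392] rpy [-1.571  0.    -1.447] F [-1.6  5.2  3.2] M [ 0.63  0.07 -0.11] w 0.022832295370043137 q [-0.37  0.56  1.7   0.    0.88 -0.5 ]
0.15840655971150772 -1.4446598191010596 -1.4474570634428898
[0,-0.030,0,-0.1,0.2,4.8,16],
[0,-0.060,0,-0.3,0.2,9.5,16],
[0,-0.090,0,-0.7,0.2,14.3,16],
[0,-0.120,0,-1.2,0.2,19.0,16],
[0,-0.150,0,-1.9,0.2,23.7,16],
[0,-0.180,0,-2.7,0.2,28.4,16],
[0,-0.211,0,-3.6,0.2,33.1,16],
[0,-0.241,0,-4.7,0.2,37.7,16],
```

Call:
step_arm:
  targets:
    - [[0, -0.02, 0, -0.3, 0, 3.2, 16], [0, -0.05, 0, -0.6, 0, 8, 16], [0, -0.08, 0, -1, 0, 12.7, 16], [0, -0.11, 0, -1.5, 0, 17.4, 16], [0, -0.14, 0, -2.2, 0, 22.2, 16], [0, -0.17, 0, -2.9, 0, 26.9, 16], [0, -0.195, 0, -3.7, 0, 30.8, 16], [0, -0.21, 0, -4.1, 0, 33.1, 16], [0, -0.21, 0, -4.1, 0, 33.1, 16], [0, -0.21, 0, -4.1, 0, 33.1, 16]]

```text
time: 6.08
tool_pos: [0.6159, -0.1506, 0.1392]
orientation: [-1.57, -0.0, -1.24]
wrist_force: [0.8, 1.3, 2.7]
width: 0.0226
```

Run:
```python
from h import *
from scipy.optimize import least_squares
show();r,t,y=knobang();print(r,t,y)
Q=np.array([(.4846,-.1388),(.5331,-.1567),(.5839,-.1581),pose()[0][:2]])
s=least_squares(lambda h:np.hypot(*(Q-h[:2]).T)-.160,[.564,0]);print(s.x,s.fun)
for n,b in (("side",(270,150,80,60,9)),("top",(300,150,100,75,8))):
    p,d=viewer.grab_frame(n);crop(p,f"pics/{n}3c.png",*b[:4],b[4]);np.savez(f"pics/{n}3.npz",p=p,d=d)
```

```text
t 6.0833 p [ 0.6159 -0.1506  0.1392] rpy [-1.57 -0.   -1.24] F [0.8 1.3 2.7] M [ 0.35 -0.23 -0.11] w 0.02263548836808708 q [-0.34  0.6   1.63  0.    0.92 -0.67]
0.15829862945188566 -1.2367813798272027 -1.2400776660023367
[5.63197257e-01 5.19019473e-04] [-3.96363360e-05  7.39358652e-05 -3.56385943e-05 -2.91942854e-06]
```

View pics/side3c.png

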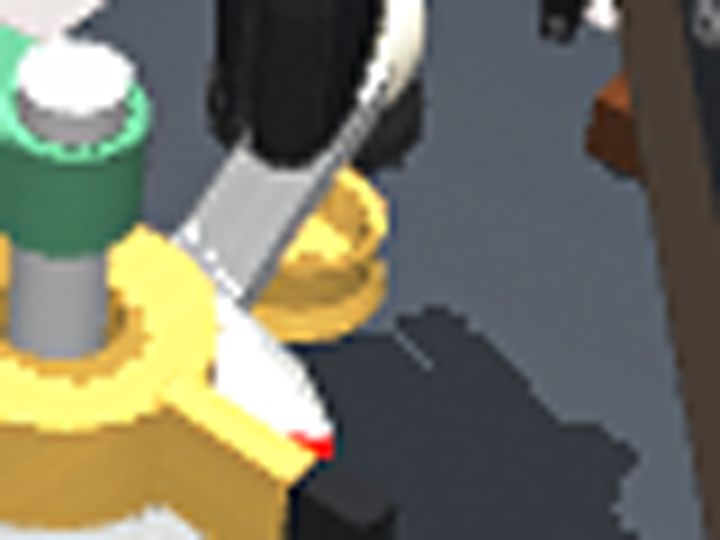

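View pics/top3c.png

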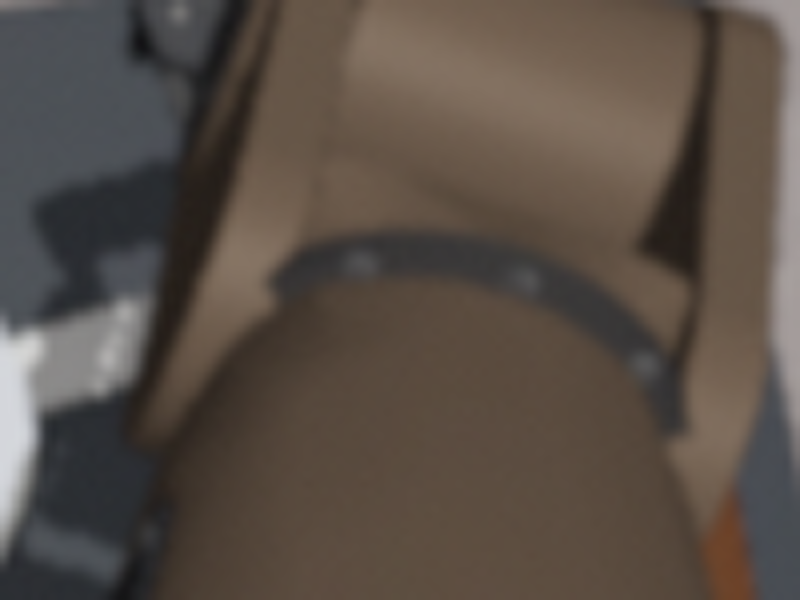

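Run:
```python
from h import *
for n,b in (("top",(325,168,30,30,20)),("side",(285,163,36,30,20))):
    f=np.load(f"pics/{n}0.npz");crop(f['p'],f"pics/{n}0cup.png",*b)
f=np.load("pics/side0.npz");crop(f['p'],"pics/side0tip.png",330,170,40,45,16)
T=lambda x,y,z:back("top",170+(x+.5)/3-.5,130+(y+.5)/3-.5,z)[:2]
print('armend',T(517,344,.113)-[.5632,.0005], [np.arctan2(*(T(517,344,.113)-[.5632,.0005])[::-1])])
```

```text
armend [-0.10412611 -0.17610658] [np.float64(-2.104770177642365)]
```

View pics/top0cup.png

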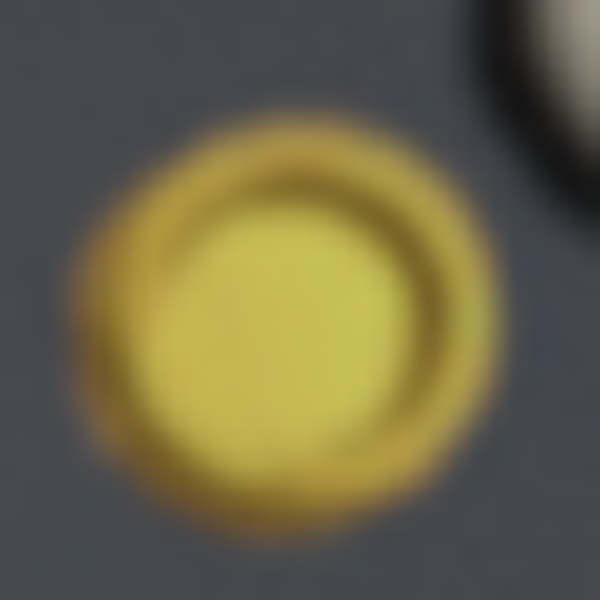

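View pics/side0cup.png

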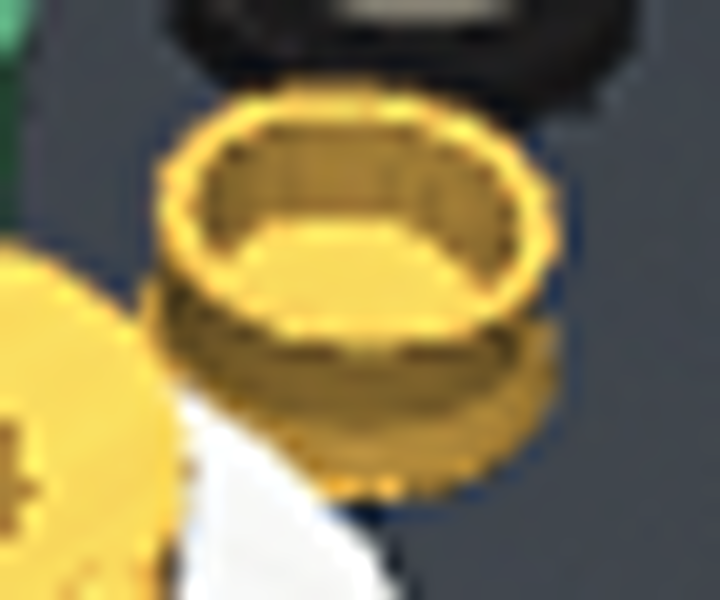

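View pics/side0tip.png

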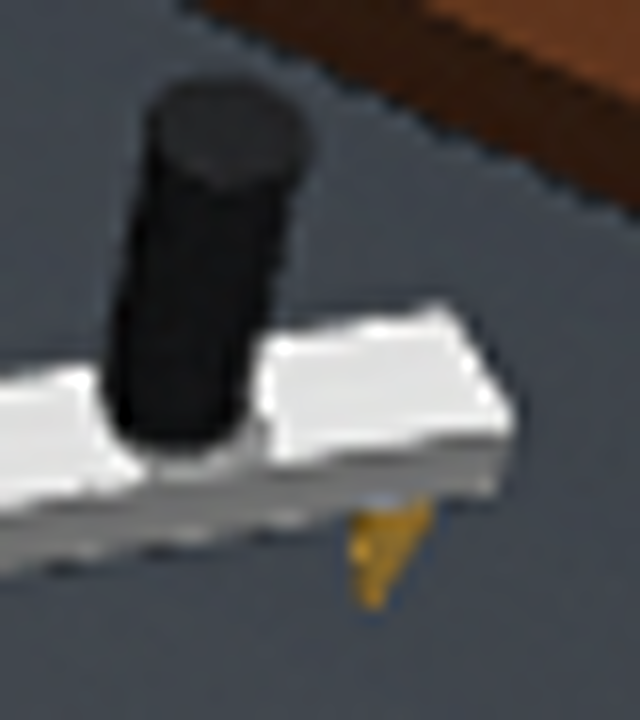

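Run:
```python
from h import *
H=np.array([.5632,.0005])
def ext(n,c,b):
    a=np.linspace(0,2*np.pi,73)
    q=np.array([(proj(n,(c[0]+.027*np.cos(i),c[1]+.027*np.sin(i),.056))-b[:2]+.5)*20-.5 for i in a]);return q.min(0).round(),q.max(0).round()
for ph in(-1.19,-1.20,-1.21):
    c=H+.2*np.array([np.cos(ph),np.sin(ph)])
    print(ph,'top',ext("top",c,(325,168)),'side',ext("side",c,(285,163)))
u=back("side",330+(372.5)/16-.5,170+605.5/16-.5,.064)[:2]-H
print('tip',np.hypot(*u),np.arctan2(u[1],u[0]))
# arm top corners
for x,y in((440,303),(513,415)):
    v=back("side",330+(x+.5)/16-.5,170+(y+.5)/16-.5,.113)[:2]-H;print(v,np.hypot(*v),np.arctan2(v[1],v[0]))
k=back("side",330+(229)/16-.5,170+132/16-.5,.169)[:2]-H;print('knob',np.hypot(*k),np.arctan2(k[1],k[0]))
```

```text
-1.19 top (array([116., 129.]), array([485., 493.])) side (array([136.,  75.]), array([540., 339.]))
-1.2 top (array([121., 142.]), array([491., 506.])) side (array([150.,  80.]), array([554., 343.]))
-1.21 top (array([126., 154.]), array([496., 519.])) side (array([164.,  84.]), array([569., 348.]))
tip 0.201412154215211 -2.1078665073717273
[-0.09530317 -0.1864236 ] 0.20937156929364575 -2.0433782968038474
[-0.11727765 -0.1744358 ] 0.2101948993124921 -2.1627063833471936
knob 0.15987883528368113 -2.117815662160714
```

Call:
step_arm:
  targets:
    - [[0, -0.01, 0, 0, 0, 1.6, 16], [0, -0.02, 0, 0, 0, 3.2, 16], [0, -0.03, 0, 0, 0, 4.8, 16], [0, -0.034, 0, -0.1, 0, 5.4, 16], [0, -0.034, 0, -0.1, 0, 5.4, 16], [0, -0.034, 0, -0.1, 0, 5.4, 16], [0, -0.034, 0, -0.1, 0, 5.4, 16], [0, -0.034, 0, -0.1, 0, 5.4, 16], [0, -0.034, 0, -0.1, 0, 5.4, 16], [0, -0.034, 0, -0.1, 0, 5.4, 16]]

```text
time: 7.02
tool_pos: [0.6208, -0.1487, 0.1392]
orientation: [-1.571, -0.0, -1.206]
wrist_force: [1.2, 2.8, 3.2]
width: 0.0226
```

```bash
sed -i 's/^H=.*/H=np.array([.5632,.0005])/' h.py
python3 - <<'E'
from h import *
show();print(knobang())
E
```

```text
t 7.0167 p [ 0.6208 -0.1487  0.1392] rpy [-1.571 -0.    -1.206] F [1.2 2.8 3.2] M [ 0.3  -0.27 -0.13] w 0.022582612250734033 q [-0.34  0.6   1.62 -0.    0.92 -0.7 ]
(np.float64(0.1599744246679344), np.float64(-1.2022727950958814), np.float64(-1.2058349238667179))
```

Call:
step_arm:
  targets:
    - [[0, 0, 0, 0, 0, 0, 24], [0, 0, 0, 0, 0, 0, 28], [0, 0, 0, 0, 0, 0, 40], [0, 0, 0, 0, 0, 0, 50], [0, 0, 0, 0, -5, 0, 55], [0, 0, 0, 0, -20, 0, 55], [0, 0, 0, 0, -50, 0, 55], [0, 0, 0, 0, -85, 0, 55], [0, 0, 0, 0, -120, 0, 55], [0, 0, 0, 0, -155, 0, 55]]

```text
time: 7.85
tool_pos: [0.6204, -0.1486, 0.2961]
orientation: [-1.571, -0.0, -1.206]
wrist_force: [1.0, -0.4, 0.3]
width: 0.055
```

Run:
```python
from h import *
show()
p,y=pose()
rows(lin((*p,y),(.44,-.03,.30,0),12),55)
```

```text
t 7.85 p [ 0.6204 -0.1486  0.2961] rpy [-1.571 -0.    -1.206] F [ 1.  -0.4  0.3] M [-0.01 -0.14  0.01] w 0.054984340249924116 q [-0.34  0.45  1.44 -0.    1.25 -0.7 ]
[0,-0.100,0,-14.6,-0.3,-10.5,55],
[0,-0.201,0,-29.2,-0.7,-21.0,55],
[0,-0.301,0,-43.8,-1.0,-31.5,55],
[0,-0.402,0,-58.4,-1.3,-42.0,55],
[0,-0.502,0,-73.0,-1.6,-52.6,55],
[0,-0.603,0,-87.6,-2.0,-63.1,55],
[0,-0.703,0,-102.2,-2.3,-73.6,55],
[0,-0.804,0,-116.8,-2.6,-84.1,55],
[0,-0.904,0,-131.4,-2.9,-94.6,55],
[0,-1.005,0,-146.0,-3.3,-105.1,55],
[0,-1.105,0,-160.6,-3.6,-115.6,55],
[0,-1.206,0,-175.2,-3.9,-126.1,55],
```

Call:
step_arm:
  targets:
    - [[0, -0.1, 0, -6, 0, -16, 55], [0, -0.2, 0, -12, 0, -32, 55], [0, -0.3, 0, -18, 0, -48, 55], [0, -0.4, 0, -24, 0, -65, 55], [0, -0.5, 0, -31, 0, -82, 55], [0, -0.6, 0, -37, 0, -98, 55], [0, -0.7, 0, -44, 0, -115, 55], [0, -0.8, 0, -50, 0, -132, 55], [0, -0.9, 0, -57, 0, -150, 55], [0, -1.0, 0, -63, 0, -168, 55]]

```text
time: 8.68
tool_pos: [0.4402, -0.1496, 0.2944]
orientation: [-1.571, -0.0, -0.201]
wrist_force: [1.5, -1.2, 0.4]
width: 0.0549
```

Run:
```python
from h import *
show()
for n,b in (("top",(170,130,250,165,3)),("side",(200,125,180,120,4))):
    p,d=viewer.grab_frame(n);crop(p,f"pics/{n}4c.png",*b[:4],b[4]);np.savez(f"pics/{n}4.npz",p=p,d=d)
```

```text
t 8.6833 p [ 0.4402 -0.1496  0.2944] rpy [-1.571 -0.    -0.201] F [ 1.5 -1.2  0.4] M [ 0.1  -0.11  0.03] w 0.054920486966026055 q [-0.47  0.19  1.84 -0.    1.11 -1.84]
```

View pics/top4c.png

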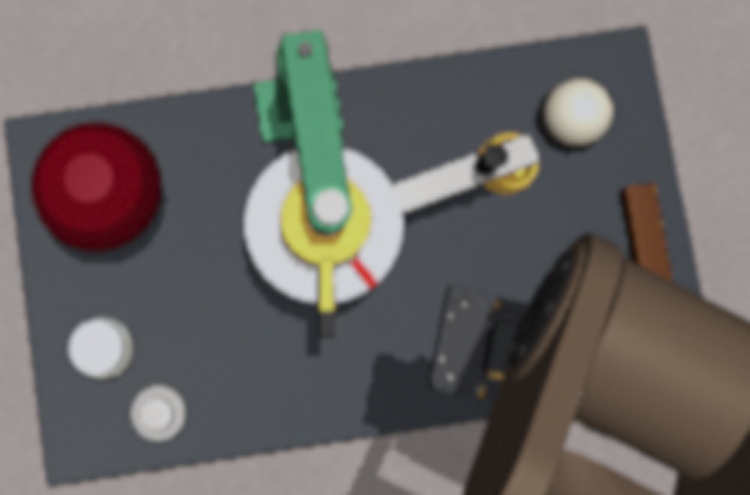

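View pics/side4c.png

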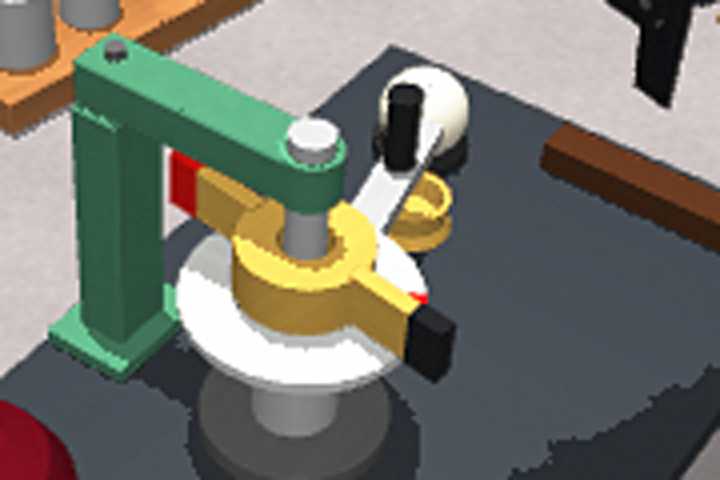

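Run:
```python
from h import *
for n,b in (("top",(315,160,40,36,18)),("side",(285,140,40,50,12))):
    f=np.load(f"pics/{n}4.npz");crop(f['p'],f"pics/{n}4d.png",*b)
    s=b[4]
    q=lambda X:((proj(n,X)-b[:2]+.5)*s-.5).round(1)
    for ph in(-1.19,-1.20,-1.21):
        u=np.array([np.cos(ph),np.sin(ph)]);w=np.array([-u[1],u[0]])
        P=lambda r,t,z:np.array([*(H+r*u+t*w),z])
        print(n,ph,'end',q(P(.209,.0125,.113)),q(P(.209,-.0125,.113)),'knobtop',q(P(.16,0,.169)),'tip',q(P(.2,0,.064)),'cup',q(P(.2,0,.056)))
```

```text
top -1.19 end [550.  264.3] [614.2 412.7] knobtop [361.7 387. ] tip [460.9 414.9] cup [450.4 423.5]
top -1.2 end [556.  276.4] [618.7 425.5] knobtop [365.9 397.1] tip [465.7 426.3] cup [455.2 434.8]
top -1.21 end [561.9 288.5] [623.2 438.3] knobtop [370.1 407.2] tip [470.4 437.7] cup [459.9 446.2]
side -1.19 end [186.  158.9] [295.1 189.7] knobtop [186.5  92.1] tip [205.7 371.3] cup [202.4 398.7]
side -1.2 end [195.3 161.2] [304.1 192.7] knobtop [193.9  94.2] tip [214.2 373.8] cup [210.9 401.3]
side -1.21 end [204.5 163.5] [313.  195.7] knobtop [201.3  96.3] tip [222.7 376.4] cup [219.3 403.9]
```

View pics/top4d.png

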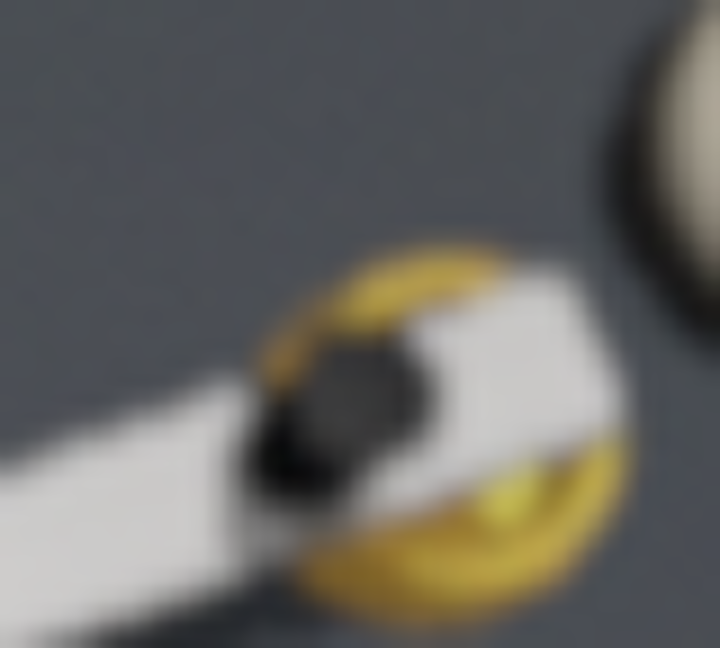

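View pics/side4d.png

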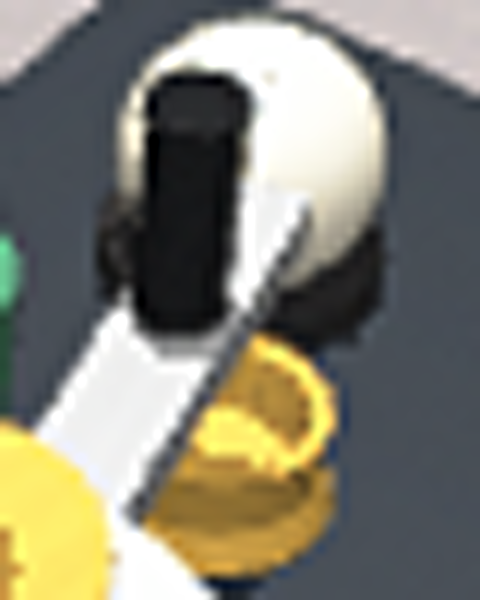

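Run:
```python
from h import *
from scipy.ndimage import map_coordinates as mc
def prof(n,img,r,z,ths):
    pts=np.array([proj(n,(H[0]+r*np.cos(t),H[1]+r*np.sin(t),z)) for t in ths])
    return mc(img.astype(float),[pts[:,1],pts[:,0]],order=1)
ths=np.arange(-1.45,-0.95,.004)
c=viewer.calibration("top");print(-c['R'].T@c['t'])
I0=np.load("pics/top0.npz")['p'];I4=np.load("pics/top4.npz")['p']
for r in(.10,.11,.12,.13,.18,.19,.20):
    g=prof("top",I4[:,:,2],r,.113,ths);d=np.gradient(g)
    i=d.argmin() ;j=d.argmax();print('arm r',r,'edges',ths[j].round(3),ths[i].round(3),'mid',(ths[i]+ths[j])/2)
sat=I0.max(2).astype(float)-I0.min(2)
for r in (.19,.2,.21):
    g=prof("top",sat,r,.056,ths);d=np.gradient(g);d2=d.copy()
    print('cup r',r,'outer hi',ths[d[60:].argmin()+60],'exp half',2*np.arcsin(np.sqrt(max(.027**2-(r-.2)**2,0)/ (4*r*.2))))
    print((g[::4]).round().astype(int))
```

```text
[0.44125465 0.05164366 1.15647045]
arm r 0.1 edges -1.346 -1.054 mid -1.1999999999999997
arm r 0.11 edges -1.326 -1.07 mid -1.1979999999999997
arm r 0.12 edges -1.318 -1.074 mid -1.1959999999999997
arm r 0.13 edges -1.306 -1.086 mid -1.1959999999999997
arm r 0.18 edges -1.278 -1.222 mid -1.2499999999999998
arm r 0.19 edges -1.27 -1.126 mid -1.1979999999999997
arm r 0.2 edges -1.27 -1.126 mid -1.1979999999999997
cup r 0.19 outer hi -1.0579999999999996 exp half 0.12874593031523876
[  9   9   9  10   9   7  29  66  91 105 112 114 114 115 115 116 116 115
 115 116 114 109 107 110  91  42   9   8   9   9   9   9]
cup r 0.2 outer hi -1.0459999999999996 exp half 0.1351027263858849
[  9  10   9   9   9   8  16  64 101 109 107 110 112 113 113 112 113 113
 114 113 111 104  99 102  89  48  10   8   8   8  10   9]
cup r 0.21 outer hi -1.0619999999999996 exp half 0.12245373988328394
[  9   9   9   9   9   9   7  18  64  96 102  97 100 106 109 111 111 112
 110 105  94  88  99  96  61  14   8   9   9   8  10   9]
```

Run:
```python
from h import *
from scipy.optimize import minimize
def sil(n,circles,b,s=8):
    q=[]
    for c,r,z in circles:
        q+= [(proj(n,(c[0]+r*np.cos(a),c[1]+r*np.sin(a),z))-b[:2]+.5)*s-.5 for a in np.linspace(0,2*np.pi,60)]
    m=np.zeros((b[3]*s,b[2]*s),np.uint8)
    hull=cv2.convexHull((np.array(q,np.float32)*16).astype(np.int32))
    cv2.fillConvexPoly(m,hull,255,shift=4)
    return cv2.resize(m,(b[2],b[3]),interpolation=cv2.INTER_AREA)/255.
def fit(n,I,circ,b,x0,W=None,blur=.0):
    sat=(I.max(2).astype(float)-I.min(2))[b[1]:b[1]+b[3],b[0]:b[0]+b[2]]
    g=np.clip((sat-12)/(70),0,1)
    if W is None: W=np.ones_like(g)
    def f(x):
        m=sil(n,circ(x),b)
        if blur: m=cv2.GaussianBlur(m,(0,0),blur)
        return (W*(m-g)**2).sum()
    best=minimize(f,x0,method='Nelder-Mead',options=dict(initial_simplex=np.array([x0,x0+[.004,0],x0+[0,.004]])))
    return best.x,best.fun
cup=lambda x:[(x,.027,.056),(x,.027,.030)]
x0=np.array([.635,-.185])
for n,b,bl in(("top",(327,170,26,28),.6),("side",(292,165,25,24),0)):
    I=np.load(f"pics/{n}0.npz")['p'];W=None
    if n=="side":
        W=np.ones((b[3],b[2]));W[12:,:9]=0;W[:2]=1
    x,f=fit(n,I,cup,b,x0,W,bl);d=x-H;print(n,x,f,np.hypot(*d),np.arctan2(d[1],d[0]))
```

```text
Traceback (most recent call last):
  File "h.py", line 9, in proj
    c=viewer.calibration(n);x=c["intrinsics"]@(c["R"]@np.asarray(X,float)+c["t"]);return x[:2]/x[2]
ValueError: time passes only in moves, steps and waits
```

```bash
cat > fit.py <<'E'
import numpy as np,cv2
import h
from h import *
_c={n:viewer.calibration(n) for n in("top","side")}
class V: 
    calibration=staticmethod(lambda n:_c[n]); grab_frame=staticmethod(viewer.grab_frame)
h.viewer=V
E
cat > cup.py <<'E'
from fit import *
from scipy.optimize import minimize
def sil(n,circles,b,s=8):
    q=[]
    for c,r,z in circles:
        q+= [(proj(n,(c[0]+r*np.cos(a),c[1]+r*np.sin(a),z))-b[:2]+.5)*s-.5 for a in np.linspace(0,2*np.pi,60)]
    m=np.zeros((b[3]*s,b[2]*s),np.uint8)
    hull=cv2.convexHull((np.array(q,np.float32)*16).astype(np.int32))
    cv2.fillConvexPoly(m,hull,255,shift=4)
    return cv2.resize(m,(b[2],b[3]),interpolation=cv2.INTER_AREA)/255.
def fit(n,I,circ,b,x0,W=None,blur=.0):
    sat=(I.max(2).astype(float)-I.min(2))[b[1]:b[1]+b[3],b[0]:b[0]+b[2]]
    g=np.clip((sat-12)/(70),0,1)
    if W is None: W=np.ones_like(g)
    def f(x):
        m=sil(n,circ(x),b)
        if blur: m=cv2.GaussianBlur(m,(0,0),blur)
        return (W*(m-g)**2).sum()
    best=minimize(f,x0,method='Nelder-Mead',options=dict(maxiter=60,initial_simplex=np.array([x0,x0+[.004,0],x0+[0,.004]])))
    return best.x,best.fun
cup=lambda x:[(x,.027,.056),(x,.027,.030)]
x0=np.array([.635,-.185])
for n,b,bl in(("top",(327,170,26,28),.6),("side",(292,165,25,24),0)):
    I=np.load(f"pics/{n}0.npz")['p'];W=None
    if n=="side":
        W=np.ones((b[3],b[2]));W[12:,:9]=0;W[:2]=1
    x,f=fit(n,I,cup,b,x0,W,bl);d=x-H;print(n,x,f,np.hypot(*d),np.arctan2(d[1],d[0]))
E
python3 cup.py
```

```text
top [ 0.63757071 -0.18594185] 8.246011515884371 0.2007275969025441 -1.1912429407281273
side [ 0.63410394 -0.18620356] 6.19890622915833 0.19971376286331513 -1.2078524954291843
```

Run:
```python
from fit import *
from scipy.ndimage import map_coordinates as mc
I=np.load("pics/top4.npz")['p'];sat=I.max(2).astype(float)-I.min(2)
ths=np.arange(2.8,3.5,.005)
for r in(.055,.06,.065,.07,.075):
    pts=np.array([proj("top",(H[0]+r*np.cos(t),H[1]+r*np.sin(t),.182)) for t in ths])
    g=mc(sat,[pts[:,1],pts[:,0]],order=1);m=g>g.max()/2
    print(r,g.max(),ths[m].min(),ths[m].max(),ths[m].mean(),m.sum()*.005*r)
# side: top-face edge at tip
S=lambda x,y,z:back("side",200+(x+.5)/4-.5,125+(y+.5)/4-.5,z)[:2]-H
for p in((409,341),(455,325),(420,302),(432,312)):
    v=S(*p,.182);print(p,np.hypot(*v),np.arctan2(v[1],v[0])%6.283)
p,y=pose();print(p,y)
```

```text
0.055 110.78244020012657 3.0449999999999946 3.2349999999999905 3.1399999999999926 0.010725
0.06 110.11989307274536 3.0549999999999944 3.2299999999999907 3.1424999999999925 0.010799999999999999
0.065 109.81226856063347 3.0599999999999943 3.2249999999999908 3.1424999999999925 0.01105
0.07 109.41201818279083 3.0599999999999943 3.2249999999999908 3.1424999999999925 0.011900000000000003
0.075 103.02486388946267 3.0549999999999944 3.2399999999999904 3.1474999999999924 0.014249999999999999
(409, 341) 0.09584678077029583 2.9318368934077594
(455, 325) 0.10246563519119839 3.2014713290372225
(420, 302) 0.07887715470644638 3.2145209838085207
(432, 312) 0.08799144985769904 3.1949036464905456
[ 0.43938803 -0.14966018  0.29474332] -0.20324121135210138
```

Run:
```python
from h import *
p,y=pose()
rows([(.479,.0005,.26,0)],55)
rows([(.479,.0005,.165,0)],55,start=(np.array([.479,.0005,.26]),0))
```

```text
[0,-0.203,0,8.5,34.7,155.1,55],
[0,-0.000,0,0.0,95.0,0.0,55],
```

Call:
step_arm:
  targets:
    - [[0, -0.03, 0, 1.5, 3, 20, 55], [0, -0.06, 0, 3, 6, 45, 55], [0, -0.09, 0, 4, 12, 75, 55], [0, -0.13, 0, 6, 18, 105, 55], [0, -0.17, 0, 7.5, 25, 132, 55], [0, -0.2, 0, 8.5, 31, 150, 55], [0, -0.203, 0, 8.5, 35, 155, 55], [0, -0.203, 0, 8.5, 35, 155, 55], [0, -0.203, 0, 8.5, 35, 155, 55], [0, -0.203, 0, 8.5, 35, 155, 55]]

```text
time: 9.62
tool_pos: [0.4815, -0.0007, 0.2594]
orientation: [-1.571, -0.0, -0.005]
wrist_force: [0.6, -1.0, 0.5]
width: 0.0549
```

Run:
```python
from h import *
show()
rows([(.479,.0005,.165,0)],55)
for n,b in (("side",(200,85,180,140,4)),):
    p,d=viewer.grab_frame(n);crop(p,f"pics/{n}5c.png",*b[:4],b[4])
```

```text
t 9.6167 p [ 0.4815 -0.0007  0.2594] rpy [-1.571 -0.    -0.005] F [ 0.6 -1.   0.5] M [ 0.15 -0.16  0.03] w 0.05489265574819642 q [-0.14  0.25  1.86 -0.    1.03 -1.7 ]
[0,-0.005,0,-2.5,94.4,1.2,55],
```

View pics/side5c.png

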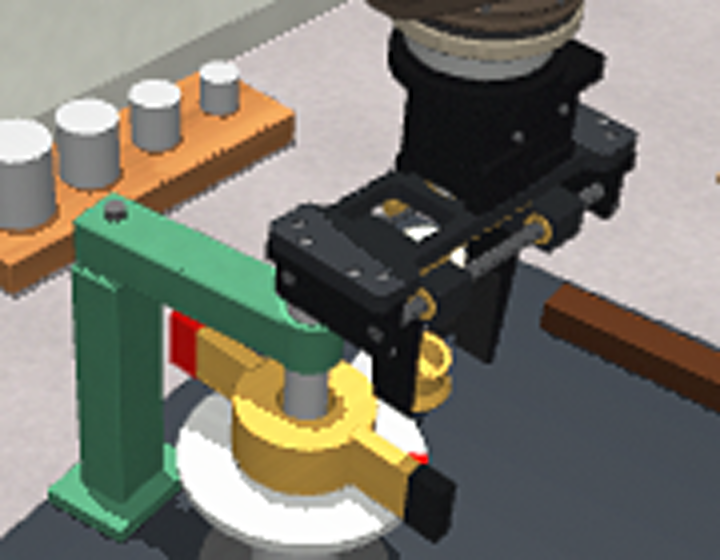

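Call:
step_arm:
  targets:
    - [[0, -0.005, 0, -2.5, 8, 1.2, 55], [0, -0.005, 0, -2.5, 22, 1.2, 55], [0, -0.005, 0, -2.5, 38, 1.2, 55], [0, -0.005, 0, -2.5, 55, 1.2, 55], [0, -0.005, 0, -2.5, 72, 1.2, 55], [0, -0.005, 0, -2.5, 86, 1.2, 55], [0, -0.005, 0, -2.5, 92, 1.2, 55], [0, -0.005, 0, -2.5, 94, 1.2, 55], [0, -0.005, 0, -2.5, 94, 1.2, 55], [0, -0.005, 0, -2.5, 94, 1.2, 55]]

```text
time: 10.5
tool_pos: [0.4791, 0.0012, 0.1657]
orientation: [-1.571, -0.001, 0.002]
wrist_force: [0.8, 0.4, -0.4]
width: 0.055
```

Call:
step_arm:
  targets:
    - [[0, 0, 0, 0, 0, 0, 40], [0, 0, 0, 0, 0, 0, 28], [0, 0, 0, 0, 0, 0, 20], [0, 0, 0, 0, 0, 0, 14], [0, 0, 0, 0, 0, 0, 8], [0, 0, 0, 0, 0, 0, 6], [0, 0, 0, 0, 0, 0, 6], [0, 0, 0, 0, 0, 0, 6], [0, 0, 0, 0, 0, 0, 6], [0, 0, 0, 0, 0, 0, 6]]

```text
time: 11.33
tool_pos: [0.4788, 0.0013, 0.1651]
orientation: [-1.571, 0.0, 0.002]
wrist_force: [-0.4, -1.1, 1.8]
width: 0.012
```

Run:
```python
from h import *
show();r,t,y=knobang();print(r,t,y)
rows(arc(r,t if t>0 else t+2*np.pi,1.73,pose()[0][2],14,off=-np.pi),6)
for n,b in (("side",(200,85,180,140,4)),):
    p,d=viewer.grab_frame(n);crop(p,f"pics/{n}6c.png",*b[:4],b[4])
```

```text
t 11.3333 p [0.4788 0.0013 0.1651] rpy [-1.571  0.     0.002] F [-0.4 -1.1  1.8] M [-0.26 -0.02 -0.33] w 0.012022691157145311 q [-0.14  0.37  1.98 -0.    0.79 -1.71]
0.08443012991343095 3.1321322897894293 0.001830118361888733
[0,0.111,0,0.5,0.0,8.4,6],
[0,0.212,0,1.9,0.0,16.8,6],
[0,0.312,0,4.1,0.0,24.9,6],
[0,0.412,0,7.1,0.0,32.8,6],
[0,0.512,0,10.8,0.0,40.4,6],
[0,0.612,0,15.3,0.0,47.6,6],
[0,0.712,0,20.5,0.0,54.2,6],
[0,0.813,0,26.4,0.0,60.3,6],
[0,0.913,0,32.8,0.0,65.8,6],
[0,1.013,0,39.7,0.0,70.7,6],
[0,1.113,0,47.1,0.0,74.8,6],
[0,1.213,0,54.9,0.0,78.1,6],
[0,1.313,0,62.9,0.0,80.7,6],
[0,1.413,0,71.2,0.0,82.4,6],
```

View pics/side6c.png

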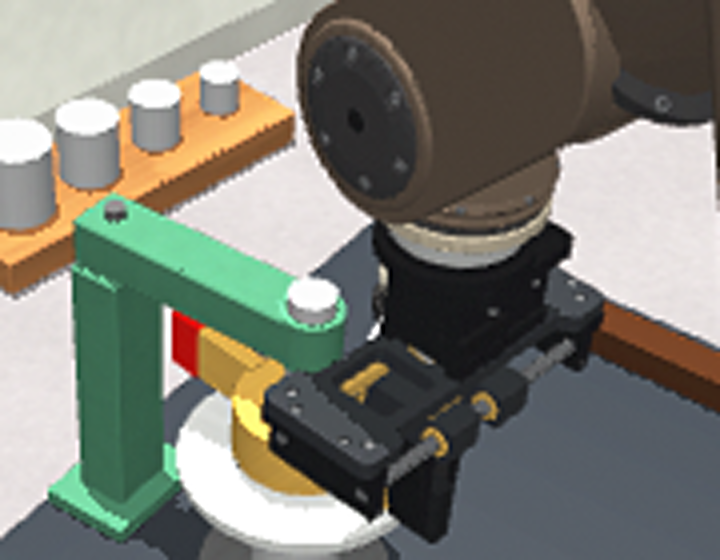

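Run:
```python
from h import *
r,t,y=knobang();t%=2*np.pi
rows(arc(r,t,t-.7,pose()[0][2],10,off=y-t),6)
```

```text
[0,0.070,0,0.3,0.0,5.9,6],
[0,0.140,0,1.0,0.0,11.8,6],
[0,0.210,0,2.1,0.0,17.6,6],
[0,0.280,0,3.6,0.0,23.3,6],
[0,0.350,0,5.4,0.0,28.9,6],
[0,0.420,0,7.7,0.0,34.3,6],
[0,0.490,0,10.4,0.0,39.6,6],
[0,0.560,0,13.4,0.0,44.7,6],
[0,0.630,0,16.8,0.0,49.6,6],
[0,0.700,0,20.5,0.0,54.2,6],
```

Call:
step_arm:
  targets:
    - [[0, 0.04, 0, 0.1, 0, 3.4, 6], [0, 0.1, 0, 0.5, 0, 8.4, 6], [0, 0.17, 0, 1.4, 0, 14.3, 6], [0, 0.24, 0, 2.7, 0, 20, 6], [0, 0.31, 0, 4.3, 0, 25.7, 6], [0, 0.38, 0, 6.4, 0, 31.2, 6], [0, 0.45, 0, 8.8, 0, 36.6, 6], [0, 0.53, 0, 12, 0, 42.5, 6], [0, 0.62, 0, 16.3, 0, 48.9, 6], [0, 0.7, 0, 20.5, 0, 54.2, 6]]

```text
time: 12.22
tool_pos: [0.4989, 0.0558, 0.1651]
orientation: [-1.572, 0.0, -0.702]
wrist_force: [-2.6, -4.1, 2.3]
width: 0.0119
```

Run:
```python
from h import *
show();r,t,y=knobang();t%=2*np.pi;print(r,t,y)
rows(arc(r,t,t-.7,pose()[0][2],10,off=y-t),6)
```

```text
t 12.2167 p [0.4989 0.0558 0.1651] rpy [-1.572  0.    -0.702] F [-2.6 -4.1  2.3] M [-0.73  0.13 -0.21] w 0.011869927264908577 q [-0.02  0.4   1.93 -0.    0.81 -0.89]
0.08476376658641065 2.4312178538034 -0.7021056085966526
[0,0.070,0,0.3,0.0,5.9,6],
[0,0.140,0,0.9,0.0,11.8,6],
[0,0.210,0,2.0,0.0,17.7,6],
[0,0.280,0,3.5,0.0,23.4,6],
[0,0.350,0,5.4,0.0,29.0,6],
[0,0.420,0,7.7,0.0,34.5,6],
[0,0.490,0,10.3,0.0,39.8,6],
[0,0.560,0,13.3,0.0,44.9,6],
[0,0.630,0,16.7,0.0,49.8,6],
[0,0.700,0,20.4,0.0,54.4,6],
```

Call:
step_arm:
  targets:
    - [[0, 0.07, 0, 0.3, 0, 5.9, 6], [0, 0.14, 0, 0.9, 0, 11.8, 6], [0, 0.21, 0, 2, 0, 17.7, 6], [0, 0.29, 0, 3.8, 0, 24.2, 6], [0, 0.37, 0, 6, 0, 30.6, 6], [0, 0.45, 0, 8.8, 0, 36.8, 6], [0, 0.53, 0, 12, 0, 42.7, 6], [0, 0.61, 0, 15.7, 0, 48.4, 6], [0, 0.67, 0, 18.7, 0, 52.5, 6], [0, 0.7, 0, 20.4, 0, 54.4, 6]]

```text
time: 13.05
tool_pos: [0.5495, 0.0843, 0.1651]
orientation: [-1.572, 0.0, -1.401]
wrist_force: [-6.1, -0.8, 6.1]
width: 0.0119
```

Call:
step_arm:
  targets:
    - [[0, 0, 0, 0, 0, 0, 12], [0, 0, 0, 0, 0, 0, 16], [0, 0, 0, 0, 0, 0, 25], [0, 0, 0, 0, 0, 0, 40], [0, 0, 0, 0, 0, 0, 55], [0, 0, 0, 0, -5, 0, 55], [0, 0, 0, 0, -20, 0, 55], [0, 0, 0, 0, -50, 0, 55], [0, 0, 0, 0, -85, 0, 55], [0, 0, 0, 0, -130, 0, 55]]

```text
time: 13.88
tool_pos: [0.549, 0.0842, 0.2924]
orientation: [-1.573, 0.0, -1.398]
wrist_force: [-0.0, -0.3, -1.0]
width: 0.0544
```

Run:
```python
from h import *
show();r,t,y=knobang();print(r,t,y)
for n,b in (("top",(170,130,250,165,3)),("side",(200,85,180,140,4)),):
    p,d=viewer.grab_frame(n);crop(p,f"pics/{n}7c.png",*b[:4],b[4]);np.savez(f"pics/{n}7.npz",p=p,d=d)
```

```text
t 13.8833 p [0.549  0.0842 0.2924] rpy [-1.573  0.    -1.398] F [-0.  -0.3 -1. ] M [ 0.03 -0.11 -0.03] w 0.05441662618413992 q [ 0.03  0.33  1.64 -0.    1.17 -0.14]
0.08487759044808176 1.7384034807374675 -1.397624956887739
```

View pics/side7c.png

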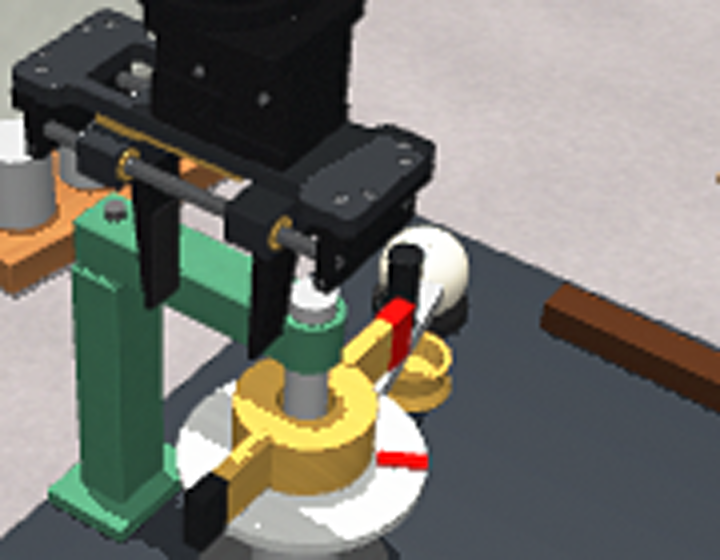

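View pics/top7c.png

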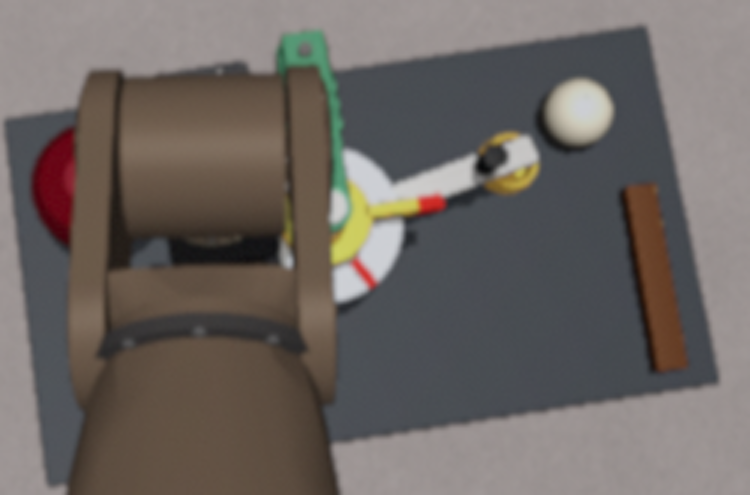

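Run:
```python
from h import *
t=-1.4006
rows([(H[0]+.084*np.cos(t),H[1]+.084*np.sin(t),.165,t)],55)
```

```text
[0,0.003,0,168.6,133.2,-3.2,55],
```

Run:
```python
from h import *
show(); print(knobang(),H)
```

```text
t 13.9833 p [0.5516 0.0844 0.2982] rpy [-1.561e+00 -1.000e-03 -1.398e+00] F [-0.3 -0.2  0.4] M [ 0.02 -0.13 -0.  ] w 0.05502478282682795 q [ 0.03  0.33  1.64 -0.    1.17 -0.14]
(np.float64(0.08466717621509501), np.float64(1.7088155058783334), np.float64(-1.3975176521278652)) [5.632e-01 5.000e-04]
```

Call:
step_arm:
  targets:
    - [[0, 0, 0, 8, -4, 0, 55], [0, 0, 0, 25, -6, 0, 55], [0, 0, 0, 50, -6, 0, 55], [0, 0, 0, 80, -6, 0, 55], [0, 0, 0, 110, -6, 0, 55], [0, 0, 0, 138, -6, -0.5, 55], [0, 0, 0, 158, -6, -0.8, 55], [0, 0, 0, 168.5, -4, -0.8, 55], [0, 0, 0, 168.5, 10, -0.8, 55], [0, 0, 0, 168.5, 25, -0.8, 55]]

```text
time: 14.82
tool_pos: [0.5779, -0.0827, 0.2658]
orientation: [-1.571, 0.0, -1.399]
wrist_force: [-0.1, 0.9, -0.3]
width: 0.055
```

Run:
```python
from h import *
for n,b in (("side",(200,85,180,140,4)),):
    p,d=viewer.grab_frame(n);crop(p,f"pics/{n}8c.png",*b[:4],b[4])
show()
t=-1.4006
rows([(H[0]+.084*np.cos(t),H[1]+.084*np.sin(t),.165,t)],55)
```

```text
t 14.8667 p [ 0.5767 -0.082   0.2626] rpy [-1.575  0.002 -1.398] F [ 0.1  1.2 -2.7] M [-0.03 -0.06  0.05] w 0.05525944352649055 q [-0.25  0.4   1.62  0.    1.13 -0.43]
[0,0.002,0,0.4,97.6,0.6,55],
```

View pics/side8c.png

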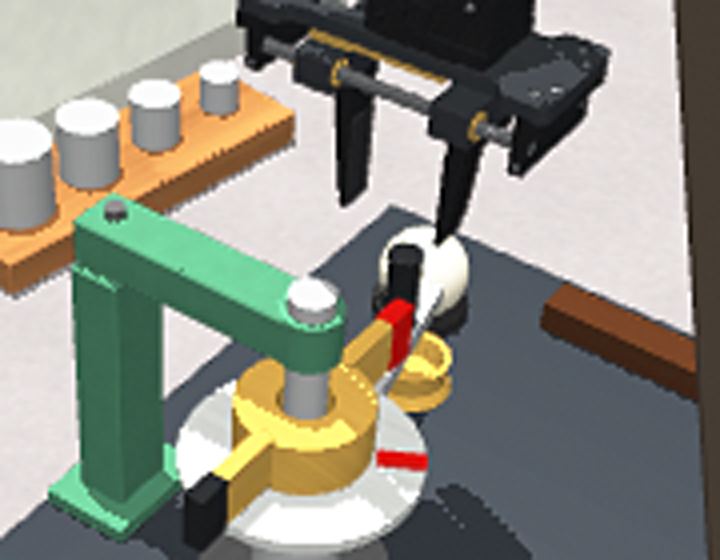

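Call:
step_arm:
  targets:
    - [[0, 0, 0, 0, 8, 0, 55], [0, 0, 0, 0, 22, 0, 55], [0, 0, 0, 0, 38, 0, 55], [0, 0, 0, 0, 55, 0, 55], [0, 0, 0, 0, 72, 0, 55], [0, 0, 0, 0, 88, 0, 55], [0, 0, 0, 0, 97, 0, 55], [0, 0, 0, 0, 100, 0, 55], [0, 0, 0, 0, 100, 0, 55], [0, 0, 0, 0, 100, 0, 55]]

```text
time: 15.7
tool_pos: [0.5784, -0.0819, 0.1675]
orientation: [-1.57, -0.0, -1.398]
wrist_force: [-0.2, -0.2, 0.0]
width: 0.0549
```

Run:
```python
from h import *
for n,b in (("side",(200,85,180,140,4)),):
    p,d=viewer.grab_frame(n);crop(p,f"pics/{n}9c.png",*b[:4],b[4])
show()
t=-1.4006
rows([(H[0]+.084*np.cos(t),H[1]+.084*np.sin(t),.165,t)],55)
```

```text
t 15.75 p [ 0.5784 -0.0819  0.1676] rpy [-1.570e+00 -1.000e-03 -1.398e+00] F [ 0.2 -0.8 -0.1] M [ 0.01 -0.06 -0.02] w 0.0549486864224424 q [-0.25  0.5   1.73 -0.    0.91 -0.43]
[0,0.003,0,0.2,2.6,-1.0,55],
```

View pics/side9c.png

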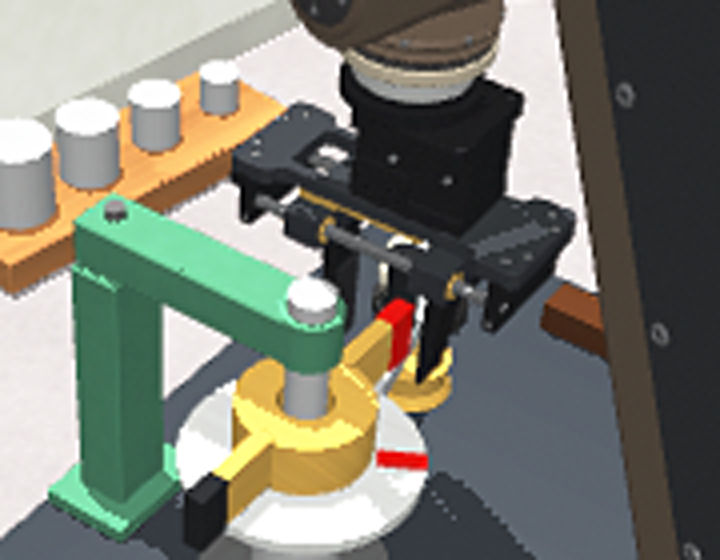

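Call:
step_arm:
  targets:
    - [[0, 0.003, 0, 0, 2.5, -1, 40], [0, 0.003, 0, 0, 2.5, -1, 28], [0, 0.003, 0, 0, 2.5, -1, 20], [0, 0.003, 0, 0, 2.5, -1, 14], [0, 0.003, 0, 0, 2.5, -1, 8], [0, 0.003, 0, 0, 2.5, -1, 6], [0, 0.003, 0, 0, 2.5, -1, 6], [0, 0.003, 0, 0, 2.5, -1, 6], [0, 0.003, 0, 0, 2.5, -1, 6], [0, 0.003, 0, 0, 2.5, -1, 6]]

```text
time: 16.58
tool_pos: [0.5771, -0.0821, 0.1643]
orientation: [-1.571, -0.0, -1.401]
wrist_force: [0.3, -1.3, 0.5]
width: 0.012
```

Run:
```python
from h import *
show();r,t,y=knobang();print(r,t,y)
rows(arc(r,t,t-1.0,pose()[0][2],20,off=y-t),6)
```

```text
t 16.5833 p [ 0.5771 -0.0821  0.1643] rpy [-1.571 -0.    -1.401] F [ 0.3 -1.3  0.5] M [ 0.03 -0.2  -0.23] w 0.011952145901424962 q [-0.25  0.5   1.74  0.    0.9  -0.42]
0.08373989510903941 -1.404059029258174 -1.4010112907205665
[0,0.050,0,-0.1,0.0,-4.2,6],
[0,0.100,0,-0.4,0.0,-8.4,6],
[0,0.150,0,-1.0,0.0,-12.5,6],
[0,0.200,0,-1.7,0.0,-16.6,6],
[0,0.250,0,-2.7,0.0,-20.7,6],
[0,0.300,0,-3.8,0.0,-24.7,6],
[0,0.350,0,-5.2,0.0,-28.7,6],
[0,0.400,0,-6.7,0.0,-32.6,6],
[0,0.450,0,-8.4,0.0,-36.4,6],
[0,0.500,0,-10.4,0.0,-40.1,6],
[0,0.550,0,-12.5,0.0,-43.7,6],
[0,0.600,0,-14.8,0.0,-47.2,6],
[0,0.650,0,-17.2,0.0,-50.6,6],
[0,0.700,0,-19.9,0.0,-53.9,6],
[0,0.750,0,-22.6,0.0,-57.0,6],
[0,0.800,0,-25.6,0.0,-60.0,6],
[0,0.850,0,-28.7,0.0,-62.8,6],
[0,0.900,0,-31.9,0.0,-65.5,6],
[0,0.950,0,-35.2,0.0,-68.0,6],
[0,1.000,0,-38.7,0.0,-70.3,6],
```

Call:
step_arm:
  targets:
    - [[0, 0.03, 0, 0, 0, -2.5, 6], [0, 0.08, 0, -0.3, 0, -6.7, 6], [0, 0.14, 0, -0.9, 0, -11.7, 6], [0, 0.2, 0, -1.7, 0, -16.6, 6], [0, 0.26, 0, -2.9, 0, -21.5, 6], [0, 0.32, 0, -4.3, 0, -26.3, 6], [0, 0.38, 0, -6.1, 0, -31, 6], [0, 0.43, 0, -7.7, 0, -34.9, 6], [0, 0.47, 0, -9.2, 0, -37.9, 6], [0, 0.5, 0, -10.4, 0, -40.1, 6]]

```text
time: 17.42
tool_pos: [0.5358, -0.0787, 0.1643]
orientation: [-1.57, -0.0, -1.903]
wrist_force: [1.9, -0.8, -1.0]
width: 0.0118
```

Run:
```python
from h import *
show();r,t,y=knobang();print(r,t,y)
rows(arc(r,t,t-.5,.1643,10,off=y-t),6)
```

```text
t 17.4167 p [ 0.5358 -0.0787  0.1643] rpy [-1.57  -0.    -1.903] F [ 1.9 -0.8 -1. ] M [-0.09 -0.32  0.05] w 0.011803564893813276 q [-0.27  0.45  1.84 -0.    0.85  0.06]
0.08378328857033703 -1.904579667972333 -1.902680355065578
[0,0.050,0,-0.1,0.0,-4.2,6],
[0,0.100,0,-0.4,0.0,-8.4,6],
[0,0.150,0,-1.0,0.0,-12.5,6],
[0,0.200,0,-1.7,0.0,-16.6,6],
[0,0.250,0,-2.6,0.0,-20.7,6],
[0,0.300,0,-3.8,0.0,-24.8,6],
[0,0.350,0,-5.1,0.0,-28.7,6],
[0,0.400,0,-6.7,0.0,-32.6,6],
[0,0.450,0,-8.4,0.0,-36.4,6],
[0,0.500,0,-10.3,0.0,-40.1,6],
```

Call:
step_arm:
  targets:
    - [[0, 0.04, 0, -0.1, 0, -3.3, 6], [0, 0.1, 0, -0.4, 0, -8.4, 6], [0, 0.16, 0, -1.1, 0, -13.3, 6], [0, 0.22, 0, -2, 0, -18.3, 6], [0, 0.28, 0, -3.3, 0, -23.2, 6], [0, 0.34, 0, -4.8, 0, -27.9, 6], [0, 0.4, 0, -6.7, 0, -32.6, 6], [0, 0.46, 0, -8.7, 0, -37.2, 6], [0, 0.51, 0, -10.7, 0, -40.9, 6], [0, 0.53, 0, -11.5, 0, -42.3, 6]]

```text
time: 18.25
tool_pos: [0.4993, -0.0539, 0.1643]
orientation: [-1.57, -0.0, -2.433]
wrist_force: [1.4, -1.1, -1.5]
width: 0.0119
```

Run:
```python
from h import *
for n,b in (("side",(240,150,80,60,9)),):
    p,d=viewer.grab_frame(n);crop(p,f"pics/{n}10c.png",*b[:4],b[4]);np.savez("pics/side10.npz",p=p)
show();print(knobang())
```

```text
t 18.3 p [ 0.4992 -0.0538  0.1643] rpy [-1.571 -0.    -2.433] F [-2.3  1.  -0.7] M [ 0.16  0.13 -0.09] w 0.011984120296679179 q [-0.24  0.4   1.93 -0.    0.81  0.62]
(np.float64(0.0839388488262158), np.float64(-2.4384102073037086), np.float64(-2.432521204529646))
```

View pics/side10c.png

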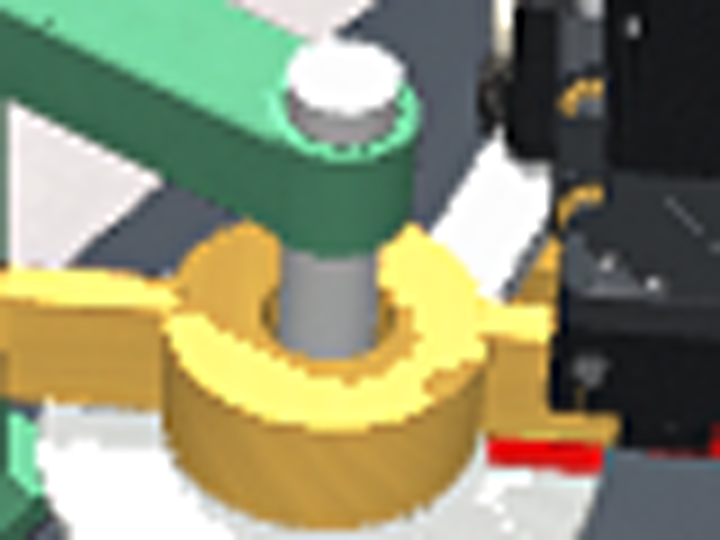

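Run:
```python
from fit import *
def red(n,f):
    p=np.load(f)['p'].astype(float);w=np.clip(p[:,:,0]-1.0*np.maximum(p[:,:,1],p[:,:,2])-20,0,None);v,u=np.nonzero(w>25)
    P=np.array([back(n,a,b,.138)[:2] for a,b in zip(u,v)]);ww=w[v,u]
    m=(np.hypot(*(P-H-[-.043,-.036]).T)<.03)
    P,ww=P[m],ww[m];c=(P*ww[:,None]).sum(0)/ww.sum()-H
    print(n,f,m.sum(),'centroid r,ang',np.hypot(*c),np.arctan2(c[1],c[0]))
red("top","pics/top0.npz");red("top","pics/top4.npz");red("top","pics/top7.npz");red("side","pics/side7.npz")
# disc centre per camera for bias: fit white disc rim z .138 r .07
```

```text
top pics/top0.npz 39 centroid r,ang 0.05635392138750967 -2.446176605957649
top pics/top4.npz 39 centroid r,ang 0.05609094812418437 -2.445696293330938
top pics/top7.npz 37 centroid r,ang 0.05612458649085237 -2.445798316749794
side pics/side7.npz 59 centroid r,ang 0.05725995814571672 -2.4280870910226264
```

Run:
```python
from fit import *
from scipy.ndimage import map_coordinates as mc
I=np.load("pics/top7.npz")['p'];sat=I.max(2).astype(float)-I.min(2)
ths=np.arange(-1.8,-1.0,.005)
for r in(.055,.06,.065,.07,.075,.08,.085,.09,.095):
    pts=np.array([proj("top",(H[0]+r*np.cos(t),H[1]+r*np.sin(t),.182)) for t in ths])
    g=mc(sat,[pts[:,1],pts[:,0]],order=1);m=g>g.max()/2
    print(r,g.max().round(),ths[m].min().round(3),ths[m].max().round(3),ths[m].mean().round(4),(m.sum()*.005*r).round(4))
# slab edges by line fit, top0: dark slab vs table
p=np.load("pics/top0.npz")['p'].astype(float).mean(2)
# disc: radial edge in top0 at z=.138
I0=np.load("pics/top0.npz")['p'].astype(float).min(2);Q=[]
for a in np.linspace(0,2*np.pi,120,endpoint=False):
    rs=np.arange(.055,.085,.0005)
    pts=np.array([proj("top",(H[0]+r*np.cos(a),H[1]+r*np.sin(a),.138)) for r in rs])
    g=mc(I0,[pts[:,1],pts[:,0]],order=1);d=np.gradient(g);k=d.argmin()
    if g[:k-3 if k>3 else 1].min()>150 and g[-10:].max()<100: Q.append((a,rs[k]))
Q=np.array(Q);A=np.c_[np.cos(Q[:,0]),np.sin(Q[:,0]),np.ones(len(Q))]
print(len(Q),np.linalg.lstsq(A,Q[:,1],rcond=None)[0])
```

```text
0.055 112.0 -1.525 -1.315 -1.42 0.0118
0.06 111.0 -1.515 -1.32 -1.4175 0.012
0.065 112.0 -1.515 -1.325 -1.42 0.0127
0.07 113.0 -1.525 -1.335 -1.43 0.0137
0.075 112.0 -1.515 -1.335 -1.425 0.0139
0.08 138.0 -1.505 -1.34 -1.4225 0.0136
0.085 165.0 -1.5 -1.345 -1.4225 0.0136
0.09 166.0 -1.495 -1.35 -1.4225 0.0135
0.095 166.0 -1.485 -1.35 -1.4175 0.0133
65 [ 9.32035148e-04 -8.84274230e-05  7.14444178e-02]
```

Call:
step_arm:
  targets:
    - [[0, 0.01, 0, 0, 0, -0.8, 6], [0, 0.02, 0, 0, 0, -1.7, 6], [0, 0.026, 0, 0, 0, -2.2, 6], [0, 0.026, 0, 0, 0, -2.2, 6], [0, 0.026, 0, 0, 0, -2.2, 6], [0, 0.026, 0, 0, 0, -2.2, 6], [0, 0.026, 0, 0, 0, -2.2, 6], [0, 0.026, 0, 0, 0, -2.2, 6], [0, 0.026, 0, 0, 0, -2.2, 6], [0, 0.026, 0, 0, 0, -2.2, 6]]

```text
time: 19.13
tool_pos: [0.498, -0.0524, 0.1643]
orientation: [-1.571, -0.0, -2.457]
wrist_force: [-0.2, 0.7, 1.9]
width: 0.0121
```

Run:
```python
from h import *
show();print(knobang())
```

```text
t 19.1333 p [ 0.498  -0.0524  0.1643] rpy [-1.571 -0.    -2.457] F [-0.2  0.7  1.9] M [0.07 0.12 0.14] w 0.012064608840008706 q [-0.24  0.4   1.93 -0.    0.81  0.65]
(np.float64(0.08395344825032548), np.float64(-2.46039493792501), np.float64(-2.4567553270111913))
```

Call:
step_arm:
  targets:
    - [[0, 0, 0, 0, 0, 0, 12], [0, 0, 0, 0, 0, 0, 16], [0, 0, 0, 0, 0, 0, 25], [0, 0, 0, 0, 0, 0, 40], [0, 0, 0, 0, 0, 0, 55], [0, 0, 0, 0, -5, 0, 55], [0, 0, 0, 0, -20, 0, 55], [0, 0, 0, 0, -50, 0, 55], [0, 0, 0, 0, -85, 0, 55], [0, 0, 0, 0, -120, 0, 55]]

```text
time: 19.97
tool_pos: [0.4976, -0.0523, 0.2859]
orientation: [-1.571, -0.001, -2.457]
wrist_force: [0.6, -0.6, 0.5]
width: 0.0547
```

Call:
step_arm:
  targets:
    - [[0, 0, 0, 15, 0, 0, 55], [0, 0, 0, 35, 0, 0, 55], [0, 0, 0, 60, 0, 0, 55], [0, 0, 0, 80, 0, -10, 55], [0, 0, 0, 95, 0, -20, 55], [0, 0, 0, 105, 0, -30, 55], [0, 0, 0, 110, 0, -30, 55], [0, 0, 0, 110, 0, -30, 55], [0, 0, 0, 110, 0, -30, 55], [0, 0, 0, 110, 0, -30, 55]]

```text
time: 20.8
tool_pos: [0.3946, -0.0989, 0.2843]
orientation: [-1.57, 0.0, -2.457]
wrist_force: [-0.2, 0.1, -0.0]
width: 0.055
```

Run:
```python
from h import *
show()
for n,b in (("top",(170,130,250,165,3)),("side",(240,120,100,75,7)),):
    p,d=viewer.grab_frame(n);crop(p,f"pics/{n}11c.png",*b[:4],b[4]);np.savez(f"pics/{n}11.npz",p=p,d=d)
```

```text
t 20.8 p [ 0.3946 -0.0989  0.2843] rpy [-1.57   0.    -2.457] F [-0.2  0.1 -0. ] M [ 0.   -0.05  0.03] w 0.0550152049047908 q [-0.41  0.11  1.97 -0.    1.06  0.48]
```

View pics/side11c.png

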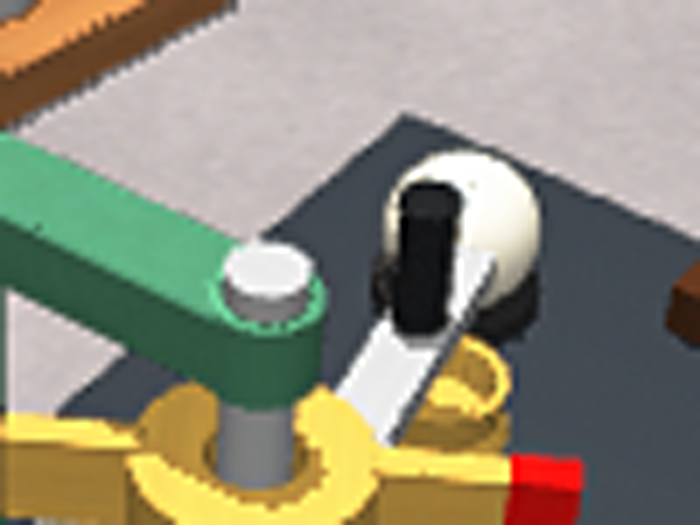

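View pics/top11c.png

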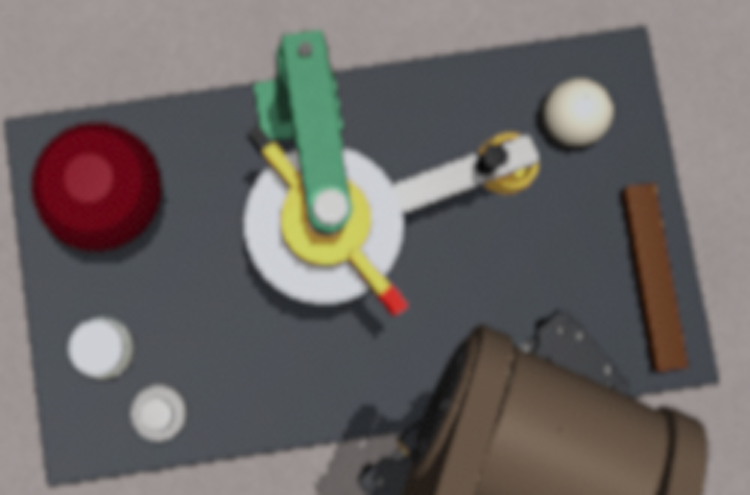

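Run:
```python
from fit import *
from scipy.ndimage import map_coordinates as mc
I=np.load("pics/top11.npz")['p'];sat=I.max(2).astype(float)-I.min(2)
ths=np.arange(-2.9,-2.0,.005);Hb=H+[.00093,-.0001]
for r in(.055,.065,.075,.085,.095):
    pts=np.array([proj("top",(Hb[0]+r*np.cos(t),Hb[1]+r*np.sin(t),.182)) for t in ths])
    g=mc(sat,[pts[:,1],pts[:,0]],order=1);m=g>g.max()/2
    print(r,ths[m].min().round(3),ths[m].max().round(3),ths[m].mean().round(4),(m.sum()*.005*r).round(4))
I2=I[:,:,2];ths=np.arange(-1.45,-.95,.004)
for f in("4","11"):
    J=np.load(f"pics/top{f}.npz")['p'][:,:,2].astype(float)
    for r in(.12,.19,.2):
        pts=np.array([proj("top",(H[0]+r*np.cos(t),H[1]+r*np.sin(t),.113)) for t in ths]);g=mc(J,[pts[:,1],pts[:,0]],order=1);d=np.gradient(g);print(f,r,(ths[d.argmin()]+ths[d.argmax()])/2)
a=np.load("pics/top4.npz")['p'].astype(int);b=I.astype(int);D=np.abs(a-b).max(2)
print('arm/cup region diff',D[165:200,305:355].max(),'bystanders',D[165:225,175:230].max(),D[240:280,190:240].max(), D[150:185,345:380].max())
crop(np.load("pics/side11.npz")['p'],"pics/side11d.png",235,165,90,70,8)
```

```text
0.055 -2.595 -2.38 -2.4875 0.0121
0.065 -2.575 -2.385 -2.48 0.0127
0.075 -2.565 -2.37 -2.4675 0.015
0.085 -2.555 -2.37 -2.4625 0.0162
0.095 -2.545 -2.385 -2.465 0.0157
4 0.12 -1.1959999999999997
4 0.19 -1.1979999999999997
4 0.2 -1.1979999999999997
11 0.12 -1.1959999999999997
11 0.19 -1.1979999999999997
11 0.2 -1.1959999999999997
arm/cup region diff 4 bystanders 8 4 4
```

View pics/side11d.png

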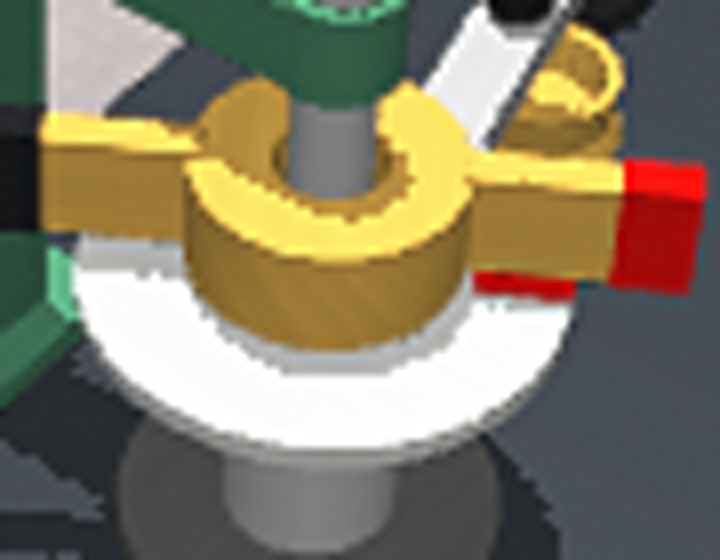

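Run:
```python
from fit import *
q=lambda X:((proj("side",X)-[235,165]+.5)*8-.5)
th=-2.46
def P(r,t,z,th): 
    u=np.array([np.cos(th),np.sin(th)]);w=np.array([-u[1],u[0]]);return np.array([*(H+r*u+t*w),z])
for s in(-1,1):
    print(s,'mark',q(P(.042,s*.005,.138,th)),q(P(.070,s*.005,.138,th)),'gapdeps')
    for e in(-2.42,-2.44,-2.46,-2.48,-2.50):
        a=q(P(.042,s*.006,.146,e));b=q(P(.1,s*.006,.146,e));m=q(P(.070,s*.005,.138,th));m2=q(P(.045,s*.005,.138,th))
        f=lambda x:a[1]+(b[1]-a[1])*(x-a[0])/(b[0]-a[0])
        print('  ear',e,'gap at mark outer',m[1]-f(m[0]),'inner',m2[1]-f(m2[0]))
```

```text
-1 mark [469.12101547 290.5813049 ] [569.8088672  300.35024883] gapdeps
  ear -2.42 gap at mark outer 25.370620079080197 inner 22.840368885368832
  ear -2.44 gap at mark outer 21.91679027493643 inner 20.632856909110217
  ear -2.46 gap at mark outer 18.4476144244519 inner 18.41337327814489
  ear -2.48 gap at mark outer 14.96021947768213 inner 16.180069852252927
  ear -2.5 gap at mark outer 11.451680274606701 inner 13.931060714649618
1 mark [471.14163848 265.9243066 ] [571.09566496 275.57067049] gapdeps
  ear -2.42 gap at mark outer 30.224939079169417 inner 27.726059183401958
  ear -2.44 gap at mark outer 26.817812344714753 inner 25.545171116654473
  ear -2.46 gap at mark outer 23.40748045432892 inner 23.364351023432363
  ear -2.48 gap at mark outer 19.991211211751192 inner 21.1818615196631
  ear -2.5 gap at mark outer 16.566246265278494 inner 18.995952811908865
```

Run:
```python
from fit import *
p=np.load("pics/side11.npz")['p'].astype(int)
for x in (295,299,303,305,306): print(x,[tuple(int(k) for k in p[y,x]) for y in range(196,205)])
a=np.array([proj("side",(H[0],H[1],.252))]);print(a)
# ear lower edge columns beyond the mark, predicted vs seen
q=lambda X:((proj("side",X)))
def P(r,t,z,th):
    u=np.array([np.cos(th),np.sin(th)]);w=np.array([-u[1],u[0]]);return np.array([*(H+r*u+t*w),z])
for e in(-2.44,-2.46,-2.48): print(e,'bottom',q(P(.1,-.006,.146,e)),'topnear',q(P(.1,-.006,.182,e)),'topfar',q(P(.1,.006,.182,e)))
for x in (314,318,320,322): print(x,[tuple(int(k) for k in p[y,x]) for y in list(range(183,191))+list(range(198,204))])
```

```text
295 [(159, 124, 54), (156, 124, 52), (170, 136, 57), (194, 0, 2), (184, 6, 6), (162, 61, 59), (183, 195, 190), (255, 255, 255), (255, 255, 255)]
299 [(158, 123, 54), (158, 124, 53), (158, 126, 56), (183, 35, 20), (193, 6, 3), (158, 31, 29), (174, 146, 142), (185, 190, 187), (255, 255, 255)]
303 [(156, 121, 54), (158, 125, 56), (156, 124, 54), (164, 94, 43), (193, 5, 6), (175, 9, 9), (161, 63, 61), (186, 198, 193), (255, 255, 255)]
305 [(154, 121, 52), (159, 124, 56), (156, 125, 54), (165, 133, 55), (195, 2, 4), (186, 9, 8), (163, 66, 66), (189, 199, 195), (255, 255, 255)]
306 [(154, 120, 53), (160, 125, 55), (157, 124, 54), (175, 138, 58), (194, 10, 16), (186, 23, 25), (138, 74, 75), (118, 127, 130), (121, 126, 131)]
[[277.34629241 157.72398256]]
-2.44 bottom [319.81364595 200.52716211] topnear [321.81134995 188.53273471] topfar [321.75410135 184.81264222]
-2.46 bottom [319.75630963 201.15018576] topnear [321.75556627 189.15366225] topfar [321.80987928 185.43202179]
-2.48 bottom [319.68057676 201.77253921] topnear [321.68090334 189.77395483] topfar [321.84726588 186.05228569]
314 [(65, 77, 85), (87, 77, 86), (251, 31, 30), (255, 14, 10), (255, 18, 15), (255, 16, 14), (152, 10, 8), (158, 8, 7), (160, 10, 7), (161, 7, 5), (163, 14, 15), (89, 66, 70), (68, 80, 88), (71, 78, 86)]
318 [(67, 78, 85), (76, 77, 85), (205, 48, 50), (255, 18, 12), (255, 20, 16), (255, 21, 16), (196, 13, 10), (155, 12, 7), (160, 11, 6), (162, 10, 9), (162, 8, 6), (140, 31, 34), (65, 81, 89), (71, 78, 86)]
320 [(68, 76, 84), (68, 77, 85), (150, 64, 68), (255, 15, 9), (255, 20, 15), (255, 18, 13), (231, 16, 14), (154, 9, 5), (162, 10, 9), (163, 10, 8), (161, 15, 15), (139, 32, 36), (67, 82, 89), (71, 78, 86)]
322 [(67, 77, 84), (70, 76, 84), (152, 63, 67), (255, 19, 16), (255, 21, 19), (255, 23, 21), (255, 20, 18), (156, 20, 19), (64, 82, 89), (66, 81, 88), (68, 80, 88), (68, 78, 86), (70, 78, 86), (72, 78, 85)]
```

Run:
```python
from rig import order,readout
print(readout.state()['time']); print(order.sign_off())
```

```text
20.9
the job is handed in; nothing more can be done
None
```

The job is handed in at 20.9 s of the 72 s allowed, with both parts done in the order asked and the gripper clear of everything.

**Swing arm:** I swung it by its knob and let go at -1.202 rad in the world frame. The cup's centre measures -1.191 rad in the top camera and -1.208 rad in the side camera. The two cameras disagree by about 3 mm, and the pointer stands between them. It should be within about 1.5 mm of the cup's middle.

**Collar:** I turned it by the black ear to about 90° from the column, let go, crossed over the bridge, and turned it the rest of the way by the red ear. I let go with the red ear at -2.457 to -2.460 rad. The mark should lie at -2.462 rad from the slab's direction, and the top camera, corrected for its offset, puts it at -2.458 rad.

**Checks that disagreed:**
- **Mark, side camera:** the middle of the red mark read -2.43 rad, but part of the mark was hidden and its near edge fits -2.46.
- **Ear against mark, side camera:** the gap between the ear and the mark suggests the ear may be up to about 0.02 rad (about 1 mm) short.

**Everything else:** the last top picture shows the arm angle unchanged after the collar was turned. The bowl, jar, weight and jack are unchanged too. The bar shows no visible shift, but I did not compare it numerically. The highest wrist force I saw between moves was about 11 N.

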